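# Put the balance check weights back on their board in order of size

## Robot

A 6-joint arm with a two-finger parallel gripper is mounted at the origin on the work surface. World frame = base frame: x ahead of the robot, y to its left, z up, the work surface at z = 0. Lengths are in m, angles in degrees, forces in N, time in s.
With the tool pointing down it reaches from about 0.325 to 0.775 m from the base axis. Payload 9.3 kg.
Tool frame: the origin (TCP) lies between the finger pads; the fingertips stand 22 mm ahead of it and the grasp point (between the pads) lies 3 mm ahead of it; z points along the fingers, x is the direction in which the jaws open and shut, and the axes are right-handed (so a half turn about z gives the same grasp; the last joint's range is limited). The gripper opens to 85 mm and grips with 20 to 120 N. Pads are 22 mm wide; open, the fingers measure 114 mm over their backs; the gripper's body (76 mm by 85 mm) begins 54 mm behind the grasp point. The pads swing forward as they close: fully open they stand 13 mm farther back than shut.
Start: joints at [61.043, 14.817, 1.232, 76.415, 0, 81.257], TCP at [0.19, 0.516, 0.253] pointing down, gripper open.
Joint ranges: [-174.27, 174.27], [-52.1, 104.24], [-59.71, 78.15], [-110.17, 111.67], [-87.03, 83.33], [-180, 180]. Speed limits (degrees/s): [127.2, 127.2, 159.86, 180, 180, 180].

## Interface

Orientations are given as [roll, pitch, yaw] about the fixed x, y, z axes, in that order (R = Rz(yaw) Ry(pitch) Rx(roll)).
In Python, from cell import manip gives the robot as it stands.
- The arm moves only by the tool play_rows, never from a script. Its argument "steps" is a list of rows, each an object of numbers: "tx", "ty", "tz": the shift along the tool's x, y, z in mm; "wx", "wy", "wz": the turn, a rotation vector about the tool's x, y, z in rad. In form: [{"tx": .., "ty": .., "tz": .., "wx": .., "wy": .., "wz": ..}, ...]. A call has 1 to 12 rows; each row shifts and turns the commanded pose from where the row before left it, along the tool's axes as they then stand; what a row does not reach is not made up. A row lasts 1/12 s, in which the tool goes at most 41.7 mm and 7.16 degrees, less where a joint would pass 70% of its speed; a pose out of reach is approached as far as the arm can. A call is refused whole if a number of a shift passes 41.7 or a number of a turn 0.125, either way. A call with a gripper value outside its range is refused whole. "claw" is the finger opening in mm, from 0 to 85.4, set as the call begins (left out, the last holds). The fingers move at their own pace and stop on an object; "squeeze" is the grip in N (left out, the last holds). Time passes only in rows, so rows that do not move let the fingers close. It gives the time, the measured TCP pose, the force and the opening at its end, in the units of the state.
- manip.get_obs(): the state, without advancing time (a new reading comes with each control period).
- manip.camera(name): name is "side" or "top"; returns (picture, depth): 480x640x3 uint8, red, green, blue; 480x640 float32, m along the optical axis (not along the pixel's ray), 0 where there is no reading.
- manip.camera_params(name): a dict with "camera_matrix" (3x3 intrinsics, pixels), "k1" (the pictures are not rectified: a ray, as slopes to the right and down, at radius r is drawn at 1 + k1 r^2 times it, then the intrinsics apply), "world_to_cam" (4x4, takes a point from world to camera coordinates). Camera axes: x right, y down, z forward; pixel columns grow to the right and rows downward; lengths in m; the calibration is good to about 2 mm. A picture is of the moment at which its call begins. camera_params takes no time and is no camera call.
- manip.close_job(): hands the job in, once; it reports no verdict.
The state is a dict: "clock": time; "qpos": joint angles; "qvel": joint speeds; "effort": joint torques, N m; "tool_pos": TCP position; "eef_rot": TCP orientation; "wrist_force": force on the tool from outside, world axes, zero at the start; "wrist_torque": the same for the moment, N m; "gripper_width": finger opening in m.
Only numpy, scipy, OpenCV 4.12 (cv2) and the standard library are available. Lean on these libraries where they do the work, as an engineer would, in place of code of your own. Each camera call takes 0.05 s, during which the arm holds its last target.

## Task

The balance check is finished: put the four steel check weights back on the wooden weight board in order of size, each standing upright in the felt-lined recess of its own rank, the largest weight in the largest recess down to the smallest in the smallest. Set each one down gently without dropping it or knocking any over, and leave the specimen cup and the forceps undisturbed.

Things in the scene. Friction and masses are not known exactly. Their poses are not given: they have to be found in the camera images.
- weight_500_center (a point): The largest check weight (500 g): plain stainless steel, standing upright, a cylinder 38 mm across and 48 mm high with a lifting knob on top, 24 mm across over a thin neck; 63 mm high in all. The point is on its axis, half-way up: 31.5 mm above its underside. Its z axis points up the weight; it is round, so yaw means nothing. At the start it stands on the work surface.
- weight_200_center (a point): The second largest check weight (200 g): plain stainless steel, standing upright, a cylinder 28 mm across and 36 mm high with a lifting knob on top, 18 mm across over a thin neck; 48 mm high in all. The point is on its axis, half-way up: 24 mm above its underside. Its z axis points up the weight; it is round, so yaw means nothing. At the start it stands on the work surface.
- weight_100_center (a point): The third largest check weight (100 g): plain stainless steel, standing upright, a cylinder 22 mm across and 28 mm high with a lifting knob on top, 14 mm across over a thin neck; 38 mm high in all. The point is on its axis, half-way up: 19 mm above its underside. Its z axis points up the weight; it is round, so yaw means nothing. At the start it stands on the work surface.
- weight_50_center (a point): The smallest check weight (50 g): plain stainless steel, standing upright, a cylinder 18 mm across and 22 mm high with a lifting knob on top, 12 mm across over a thin neck; 31 mm high in all. The point is on its axis, half-way up: 15.5 mm above its underside. Its z axis points up the weight; it is round, so yaw means nothing. At the start it stands on the work surface.
- well_500: The largest of four round felt-lined recesses in a row in the fixed wooden board (262 by 78 mm, top 18 mm above the work surface, at any yaw): 54 mm across, 3 mm deep. Origin: centre of its felt floor, 15 mm above the work surface, -90 mm along x from the board's middle. z up; x along the row towards the smallest recess. Keep fingertips over 5 mm above the weight's underside, clear of the rim.
- well_200: The second largest of four round felt-lined recesses in a row in the fixed wooden board (262 by 78 mm, top 18 mm above the work surface, at any yaw): 44 mm across, 3 mm deep. Origin: centre of its felt floor, 15 mm above the work surface, -27 mm along x from the board's middle. z up; x along the row towards the smallest recess. Keep fingertips over 5 mm above the weight's underside, clear of the rim.
- well_100: The third largest of four round felt-lined recesses in a row in the fixed wooden board (262 by 78 mm, top 18 mm above the work surface, at any yaw): 38 mm across, 3 mm deep. Origin: centre of its felt floor, 15 mm above the work surface, +32 mm along x from the board's middle. z up; x along the row towards the smallest recess. Keep fingertips over 5 mm above the weight's underside, clear of the rim.
- well_50: The smallest of four round felt-lined recesses in a row in the fixed wooden board (262 by 78 mm, top 18 mm above the work surface, at any yaw): 34 mm across, 3 mm deep. Origin: centre of its felt floor, 15 mm above the work surface, +88 mm along x from the board's middle. z up; x along the row towards the smallest recess. Keep fingertips over 5 mm above the weight's underside, clear of the rim.
- specimen_cup: Bystander: loose plastic specimen cup, 64 mm across at its orange lid, 70 mm high, upright on the work surface; origin at the centre of its underside. Leave it where it is.
- forceps: Bystander: loose pair of steel weight forceps lying flat, about 160 mm long (along its x), 20 mm wide, 9 mm high; origin near mid-length on its underside. Leave it where it is.
Mind the look-alikes: they are no part of the job. What is shaped like the part that bears weight_200_center but pink is not meant.

How it is judged:
By the outcome, as a careful person would: the job done as asked, in the order asked, and still so for the second after the job is handed in, with the robot touching nothing.
It also fails if it takes over 99 s, if anything falls off the work surface, if the arm or the gripper's body presses on something with over 40 N, if the wrist force passes 120 N, or if a joint passes its speed limit or range.

## Working session

There is one attempt and no reset: what is moved stays moved. The work goes in short steps, Python scripts to look and compute and a tool call to move; the robot and the scene stay as the last step left them, time stands still between calls to the robot, and variables do not carry over. Pictures are saved under pics/ and viewed, and the job is handed in when it is done.

Besides the shell and the picture viewer there is one more tool, called after "Emit:" by a JSON object that holds its "fn" and its "kwargs", one argument or row to a line. play_rows: Moves the arm, as the interface text tells. Its arguments: {"type":"object","properties":{"steps":{"type":"array","items":{"type":"object","properties":{"tx":{"type":"number"},"ty":{"type":"number"},"tz":{"type":"number"},"wx":{"type":"number"},"wy":{"type":"number"},"wz":{"type":"number"}}}},"claw":{"type":"number"},"squeeze":{"type":"number"}},"required":["steps"]}

```bash
mkdir -p pics; ls; python3 - <<'E'
from cell import manip
import cv2, numpy as np
print(manip.get_obs())
for n in ("top","side"):
    p,d=manip.camera(n); cv2.imwrite(f"pics/{n}0.png",p[:,:,::-1]); np.savez(f"pics/{n}0.npz",p=p,d=d)
    print(manip.camera_params(n))
E
```

```text
pics
{'clock': 0.0, 'qpos': array([6.10432176e+01, 1.48517182e+01, 1.18999826e+00, 7.64153071e+01,
       1.37121735e-03, 8.12546444e+01]), 'qvel': array([-0.0166131 ,  0.04945479,  0.01322273,  0.15447008, -0.02158514,
       -0.01780987]), 'effort': array([ 1.81644016e-03, -5.55639553e+01,  3.44529104e+01,  1.37349908e-02,
       -2.33426726e-05,  1.60094214e-05]), 'tool_pos': array([0.18991372, 0.51591104, 0.25265872]), 'eef_rot': array([-1.79986933e+02,  7.59229836e-02,  6.97885809e+01]), 'wrist_force': array([ 0.9518313 ,  0.20533477, -0.67401565]), 'wrist_torque': array([-0.00665503,  0.00457368,  0.00056235]), 'gripper_width': 0.08547334674059676}
{'camera_matrix': array([[538.01505826,   0.        , 316.4410751 ],
       [  0.        , 538.01505826, 244.41261392],
       [  0.        ,   0.        ,   1.        ]]), 'k1': -0.15211200606864847, 'world_to_cam': array([[-0.02101608, -0.99976626,  0.00507413, -0.0346898 ],
       [-0.99274389,  0.0202669 , -0.11852775,  0.61567353],
       [ 0.11839721, -0.0075283 , -0.99293777,  1.2181011 ],
       [ 0.        ,  0.        ,  0.        ,  1.        ]])}
{'camera_matrix': array([[447.18042211,   0.        , 322.89780363],
       [  0.        , 447.18042211, 245.30015429],
       [  0.        ,   0.        ,   1.        ]]), 'k1': 0.02248839943931832, 'world_to_cam': array([[ 0.98432424, -0.17549268, -0.01755287, -0.62476567],
       [-0.12574894, -0.62854587, -0.76753976,  0.08362011],
       [ 0.12366482,  0.75771525, -0.64076096,  0.89637742],
       [ 0.        ,  0.        ,  0.        ,  1.        ]])}
```

View pics/top0.png

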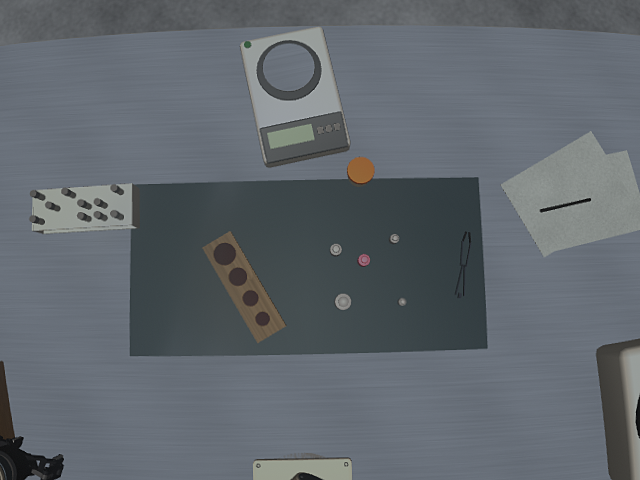

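View pics/side0.png

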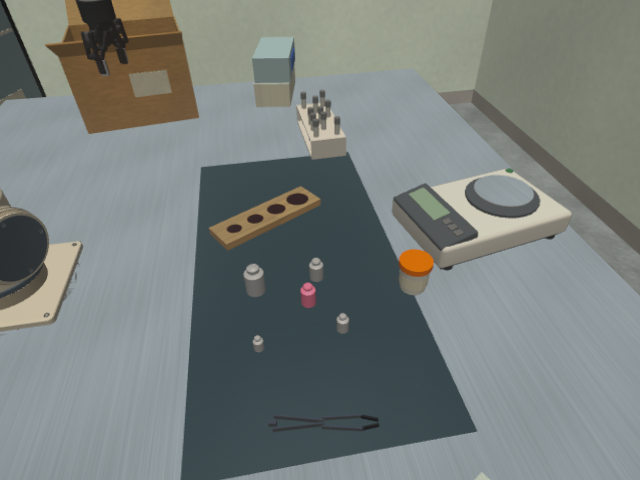

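The top view (up = +x, left = +y) shows 500 at about (343,301), 200 at (336,249), 100 at (394,239), 50 at (402,301), and the pink decoy at (364,260). The board runs from (225,254) for the largest well to (262,319) for the smallest. Forceps are at (462,265) and the cup at (361,170). Next I'll measure more precisely.

```bash
cat > h.py <<'E'
import numpy as np, cv2
from cell import manip
class Cam:
    def __init__(s,n):
        P=manip.camera_params(n); s.K=P["camera_matrix"]; s.k=P["k1"]; s.T=P["world_to_cam"]
        s.R=s.T[:3,:3]; s.t=s.T[:3,3]; s.c=-s.R.T@s.t; s.dist=np.array([s.k,0,0,0,0.])
    def rays(s,uv):
        u=cv2.undistortPoints(np.asarray(uv,float).reshape(-1,1,2),s.K,s.dist).reshape(-1,2)
        return np.c_[u,np.ones(len(u))]
    def plane(s,uv,z):
        r=s.rays(uv)@s.R; return s.c+r*((z-s.c[2])/r[:,2])[:,None]
    def depth(s,uv,d):
        return (s.rays(uv)*np.asarray(d).reshape(-1,1)-s.t)@s.R
    def proj(s,X):
        return cv2.projectPoints(np.asarray(X,float).reshape(-1,1,3),cv2.Rodrigues(s.R)[0],s.t,s.K,s.dist)[0].reshape(-1,2)
def cloud(n,p,d):
    c=Cam(n); v,u=np.mgrid[0:480,0:640]
    return c.depth(np.c_[u.ravel(),v.ravel()],d.ravel()).reshape(480,640,3)
E
python3 - <<'E'
from h import *
from scipy import ndimage as N
Z=np.load("pics/top0.npz"); p,d=Z["p"],Z["d"]
W=cloud("top",p,d)
for uv in [(343,301),(336,249),(364,260),(394,239),(402,301),(225,254),(238,276),(250,298),(262,319),(212,240),(300,330),(361,170),(464,250)]:
    print(uv, W[uv[1],uv[0]].round(4), p[uv[1],uv[0]])
# objects above the mat
m=(W[...,2]>0.009)&(d>0)
m[:190]=0;m[350:]=0;m[:,:140]=0;m[:,480:]=0
l,n=N.label(m)
for i in range(1,n+1):
    q=l==i
    if q.sum()<15: continue
    X=W[q]; print(i,q.sum(),N.center_of_mass(q)[::-1],X.min(0).round(3),X.max(0).round(3))
im=cv2.resize(p[220:350,195:295,::-1],None,fx=6,fy=4.6,interpolation=cv2.INTER_CUBIC)
im=cv2.resize(p[225:350,195:285,::-1],None,fx=4.5,fy=4.5,interpolation=cv2.INTER_CUBIC)
cv2.imwrite("pics/c1.png",im)
cv2.imwrite("pics/c2.png",cv2.resize(p[225:325,320:420,::-1],None,fx=6,fy=6,interpolation=cv2.INTER_CUBIC))
E
```

```text
(343, 301) [ 0.4817 -0.1046  0.0613] [150 153 150]
(336, 249) [ 0.6016 -0.0922  0.0509] [150 151 149]
(364, 260) [ 0.5751 -0.1564  0.0467] [147 116 131]
(394, 239) [ 0.6236 -0.2292  0.0386] [147 150 147]
(402, 301) [ 0.4788 -0.2445  0.0276] [156 156 153]
(225, 254) [0.5992 0.1706 0.0121] [58 51 51]
(238, 276) [0.5457 0.1387 0.0196] [60 50 51]
(250, 298) [0.4937 0.1117 0.0121] [62 52 51]
(262, 319) [0.444  0.0835 0.0163] [60 49 50]
(212, 240) [0.6348 0.2039 0.0019] [61 69 73]
(300, 330) [ 4.162e-01 -4.600e-03  2.000e-04] [70 79 81]
(361, 170) [ 0.7818 -0.1539  0.0724] [146  99  55]
(464, 250) [ 0.598  -0.4052  0.0025] [51 61 64]
8 3631 (np.float64(243.62930322225282), np.float64(286.7763701459653)) [0.391 0.03  0.009] [0.654 0.223 0.026]
10 74 (np.float64(394.0), np.float64(238.51351351351352)) [ 0.617 -0.244  0.01 ] [ 0.638 -0.222  0.041]
17 117 (np.float64(335.4102564102564), np.float64(249.56410256410257)) [ 0.589 -0.105  0.009] [ 0.615 -0.079  0.051]
25 123 (np.float64(363.4552845528455), np.float64(259.9105691056911)) [ 0.564 -0.17   0.009] [ 0.591 -0.143  0.051]
52 217 (np.float64(342.4377880184332), np.float64(301.53456221198155)) [ 0.463 -0.122  0.011] [ 0.498 -0.086  0.067]
55 44 (np.float64(401.5), np.float64(302.0681818181818)) [ 0.469 -0.253  0.009] [ 0.484 -0.237  0.035]
```

View pics/c2.png

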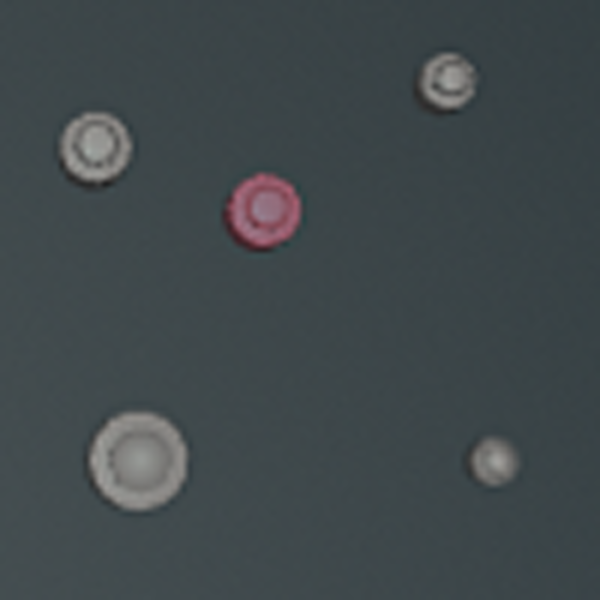

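View pics/c1.png

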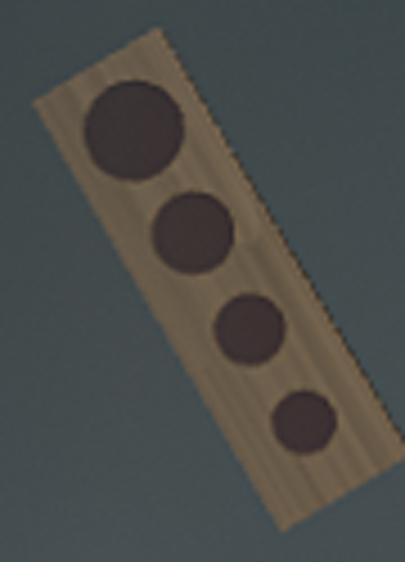

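```bash
cat > m.py <<'E'
from h import *
from scipy import ndimage as N
def ellc(mask):
    c=max(cv2.findContours(mask.astype(np.uint8),cv2.RETR_EXTERNAL,cv2.CHAIN_APPROX_NONE)[0],key=cv2.contourArea)
    return cv2.fitEllipse(c)
E
python3 - <<'E'
from m import *
C=Cam("top"); p=np.load("pics/top0.npz")["p"].astype(float); g=p.mean(2)
S=8
def up(u,v,r): 
    return cv2.resize(g[v-r:v+r+1,u-r:u+r+1],None,fx=S,fy=S,interpolation=cv2.INTER_CUBIC)
for nm,u,v,r,h,R in [("500",343,301,12,.048,.038),("200",336,249,10,.036,.028),("100",394,239,9,.028,.022),("50",402,301,7,.022,.018),("pink",364,260,10,.036,.028)]:
    a=up(u,v,r); m=N.binary_fill_holes(a>(88 if nm!="pink" else 80)); e=ellc(m)
    uv=np.array(e[0]); uv=(uv+.5)/S-.5+[u-r,v-r]
    print(nm,uv.round(2),(np.array(e[1])/S).round(2),"expect px",round(R*538/1.22*1.04,2),C.plane(uv,h)[0].round(4))
pts=[]
for nm,u,v,r,D in [("w500",225,254,14,.054),("w200",238,276,12,.044),("w100",250,298,11,.038),("w50",262,319,10,.034)]:
    q=p[v-r:v+r+1,u-r:u+r+1]; a=cv2.resize(q[...,0]-0.0*q[...,2],None,fx=S,fy=S,interpolation=cv2.INTER_CUBIC)
    l,n=N.label(a<76); m=N.binary_fill_holes(l==l[a.shape[0]//2,a.shape[1]//2]); e=ellc(m)
    uv=(np.array(e[0])+.5)/S-.5+[u-r,v-r]; X=C.plane(uv,.018)[0]; pts.append(X)
    print(nm,uv.round(2),(np.array(e[1])/S).round(2),round(D*538/1.2,1),X.round(4))
pts=np.array(pts); print(np.linalg.norm(np.diff(pts,axis=0),axis=1)," exp 63 59 56")
d=pts[3]-pts[0]; print("yaw",np.degrees(np.arctan2(d[1],d[0])))
# side check
Sc=Cam("side"); ps=np.load("pics/side0.npz")["p"].copy()
E
```

```text
500 [342.68 301.27] [16.2 16.6] expect px 17.43 [ 0.4813 -0.1046  0.048 ]
200 [335.5  248.93] [11.44 11.71] expect px 12.84 [ 0.6034 -0.0917  0.036 ]
100 [394.18 238.03] [8.59 9.1 ] expect px 10.09 [ 0.6273 -0.2314  0.028 ]
50 [401.9  301.51] [7.06 7.56] expect px 8.26 [ 0.4777 -0.2451  0.022 ]
pink [363.78 259.43] [11.75 12.01] expect px 12.84 [ 0.5774 -0.157   0.036 ]
w500 [224.24 253.51] [21.78 22.32] 24.2 [0.5998 0.1715 0.018 ]
w200 [237.49 276.28] [17.88 18.14] 19.7 [0.5452 0.1401 0.018 ]
w100 [250.07 297.75] [15.37 15.52] 17.0 [0.4942 0.1108 0.018 ]
w50 [262.14 318.31] [13.73 13.93] 15.2 [0.4457 0.083  0.018 ]
[0.06295761 0.0588337  0.05592188]  exp 63 59 56
yaw -150.15115612734414
```

```bash
cat > ov.py <<'E'
from m import *
def overlay(pic,name,items):
    c=Cam(name); im=pic[:,:,::-1].copy(); th=np.linspace(0,2*np.pi,60)
    im=cv2.resize(im,None,fx=1,fy=1)
    for x,y,z,R in items:
        q=c.proj(np.c_[x+R*np.cos(th),y+R*np.sin(th),0*th+z]); cv2.polylines(im,[(q*8).astype(int).reshape(-1,1,2)],True,(0,255,0),1,cv2.LINE_AA,3)
    return im
E
python3 - <<'E'
from ov import *
it=[]
for x,y,h,R,H,r in [(.4813,-.1046,.048,.019,.063,.012),(.6034,-.0917,.036,.014,.048,.009),(.6273,-.2314,.028,.011,.038,.007),(.4777,-.2451,.022,.009,.031,.006)]:
    it+=[(x,y,h,R),(x,y,0,R),(x,y,H-.003,r)]
it+=[(.5998,.1715,.018,.027),(.5452,.1401,.018,.022),(.4942,.1108,.018,.019),(.4457,.083,.018,.017)]
im=overlay(np.load("pics/side0.npz")["p"],"side",it)
cv2.imwrite("pics/s1.png",cv2.resize(im[180:370,200:450],None,fx=3.2,fy=3.2,interpolation=cv2.INTER_CUBIC)[:600])
E
```

```text
(no output)
```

View pics/s1.png

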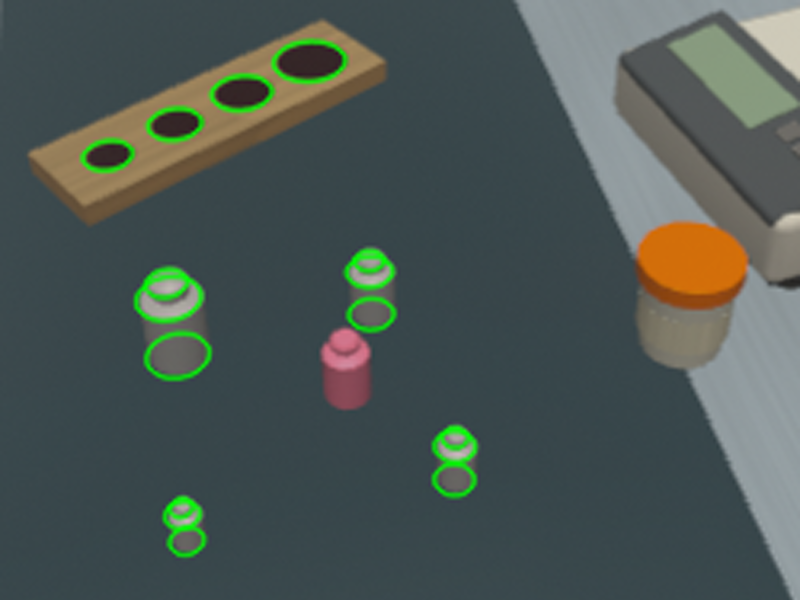

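Both cameras agree: well spacings come out at 63.0/58.8/55.9 mm against the nominal 63/59/56. I'll keep one tool yaw, about 119.85° (jaws across the row), for every pick and place. First I'll turn the tool in place.

Emit:
{"fn": "play_rows", "kwargs": {
  "claw": 75,
  "squeeze": 50,
  "steps": [
    {"wz": -0.1092},
    {"wz": -0.1092},
    {"wz": -0.1092},
    {"wz": -0.1092},
    {"wz": -0.1092},
    {"wz": -0.1092},
    {"wz": -0.1092},
    {"wz": -0.1092},
    {}
  ]
}}

```text
schema error: expected keys tx, ty, tz, wx, wy, wz
```

```bash
cat > to.py <<'E'
import sys
from h import *
from scipy.spatial.transform import Rotation as Ro
L={"p500":(.4813,-.1046),"p200":(.6034,-.0917),"p100":(.6273,-.2314),"p50":(.4777,-.2451),"w500":(.5998,.1715),"w200":(.5452,.1401),"w100":(.4942,.1108),"w50":(.4457,.083)}
o=manip.get_obs(); R=Ro.from_euler("xyz",o["eef_rot"],degrees=True)
a=sys.argv[1]; xy=L[a] if a in L else o["tool_pos"][:2]
z=float(sys.argv[2])
D=np.array([*xy,z])-o["tool_pos"]
print("t",round(o["clock"],2),"pos",o["tool_pos"].round(4),"rpy",o["eef_rot"].round(2),"F",o["wrist_force"].round(1),"w",round(o["gripper_width"]*1e3,1),"q",o["qpos"].round(1))
print("tool shift mm",(R.inv().apply(D)*1e3).round(1),"turn to level/yaw119.85 rad",(R.inv()*Ro.from_euler("xyz",[180,0,119.85],degrees=True)).as_rotvec().round(4))
E
python3 to.py p500 0.15
```

```text
t 0.1 pos [0.19   0.5159 0.2527] rpy [-1.7999e+02  7.0000e-02  6.9780e+01] F [-0.6 -0.7  0. ] w 85.2 q [61.  14.8  1.2 76.4  0.  81.3]
tool shift mm [-481.5  487.8  103.2] turn to level/yaw119.85 rad [-7.000e-04  1.000e-03 -8.738e-01]
```

Emit:
{"fn": "play_rows", "kwargs": {
  "claw": 75,
  "squeeze": 50,
  "steps": [
    {"tx": 0,"ty": 0,"tz": 0,"wx": 0,"wy": 0,"wz": -0.1092},
    {"tx": 0,"ty": 0,"tz": 0,"wx": 0,"wy": 0,"wz": -0.1092},
    {"tx": 0,"ty": 0,"tz": 0,"wx": 0,"wy": 0,"wz": -0.1092},
    {"tx": 0,"ty": 0,"tz": 0,"wx": 0,"wy": 0,"wz": -0.1092},
    {"tx": 0,"ty": 0,"tz": 0,"wx": 0,"wy": 0,"wz": -0.1092},
    {"tx": 0,"ty": 0,"tz": 0,"wx": 0,"wy": 0,"wz": -0.1092},
    {"tx": 0,"ty": 0,"tz": 0,"wx": 0,"wy": 0,"wz": -0.1092},
    {"tx": 0,"ty": 0,"tz": 0,"wx": 0,"wy": 0,"wz": -0.1092},
    {"tx": 0,"ty": 0,"tz": 0,"wx": 0,"wy": 0,"wz": 0}
  ]
}}

```text
clock: 0.85
tool_pos: [0.19, 0.516, 0.2529]
eef_rot: [-180.0, 0.0, 120.1]
wrist_force: [-1.0, 0.0, 0.2]
gripper_width: 0.0748
```

```bash
python3 to.py p500 0.15
```

```text
t 0.85 pos [0.19   0.516  0.2529] rpy [-1.7996e+02  2.0000e-02  1.2012e+02] F [-1.   0.   0.2] w 74.8 q [61.  14.8  1.2 76.4 -0.  30.9]
tool shift mm [-682.9  -59.4  103.2] turn to level/yaw119.85 rad [-0.0007  0.0004  0.0048]
```

Emit:
{"fn": "play_rows", "kwargs": {
  "steps": [
    {"tx": -12,"ty": -1,"tz": 0,"wx": 0,"wy": 0,"wz": 0},
    {"tx": -24,"ty": -2,"tz": 0,"wx": 0,"wy": 0,"wz": 0},
    {"tx": -32,"ty": -3,"tz": 0,"wx": 0,"wy": 0,"wz": 0},
    {"tx": -32,"ty": -3,"tz": 0,"wx": 0,"wy": 0,"wz": 0},
    {"tx": -32,"ty": -3,"tz": 0,"wx": 0,"wy": 0,"wz": 0},
    {"tx": -32,"ty": -3,"tz": 0,"wx": 0,"wy": 0,"wz": 0},
    {"tx": -32,"ty": -3,"tz": 0,"wx": 0,"wy": 0,"wz": 0},
    {"tx": -32,"ty": -3,"tz": 0,"wx": 0,"wy": 0,"wz": 0},
    {"tx": -32,"ty": -3,"tz": 0,"wx": 0,"wy": 0,"wz": 0},
    {"tx": -32,"ty": -3,"tz": 0,"wx": 0,"wy": 0,"wz": 0},
    {"tx": -32,"ty": -3,"tz": 0,"wx": 0,"wy": 0,"wz": 0},
    {"tx": -32,"ty": -3,"tz": 0,"wx": 0,"wy": 0,"wz": 0}
  ]
}}

```text
clock: 1.85
tool_pos: [0.3384, 0.1889, 0.2533]
eef_rot: [180.0, 0.0, 119.6]
wrist_force: [0.8, -0.1, 0.6]
gripper_width: 0.0751
```

Emit:
{"fn": "play_rows", "kwargs": {
  "steps": [
    {"tx": -32,"ty": -3,"tz": 5,"wx": 0,"wy": 0,"wz": 0},
    {"tx": -32,"ty": -3,"tz": 10,"wx": 0,"wy": 0,"wz": 0},
    {"tx": -32,"ty": -3,"tz": 10,"wx": 0,"wy": 0,"wz": 0},
    {"tx": -32,"ty": -3,"tz": 10,"wx": 0,"wy": 0,"wz": 0},
    {"tx": -32,"ty": -3,"tz": 10,"wx": 0,"wy": 0,"wz": 0},
    {"tx": -32,"ty": -3,"tz": 10,"wx": 0,"wy": 0,"wz": 0},
    {"tx": -32,"ty": -3,"tz": 10,"wx": 0,"wy": 0,"wz": 0},
    {"tx": -32,"ty": -2,"tz": 10,"wx": 0,"wy": 0,"wz": 0},
    {"tx": -32,"ty": -2,"tz": 10,"wx": 0,"wy": 0,"wz": 0},
    {"tx": -20,"ty": -1,"tz": 10,"wx": 0,"wy": 0,"wz": 0},
    {"tx": -10,"ty": 0,"tz": 8,"wx": 0,"wy": 0,"wz": 0},
    {"tx": 0,"ty": 0,"tz": 0,"wx": 0,"wy": 0,"wz": 0}
  ]
}}

```text
clock: 2.85
tool_pos: [0.4738, -0.0993, 0.1486]
eef_rot: [-179.9, -0.1, 119.6]
wrist_force: [-1.3, -0.3, 0.3]
gripper_width: 0.0747
```

```bash
python3 to.py p500 0.034; python3 - <<'E'
from h import *
for n in("top","side"):
    p,d=manip.camera(n); cv2.imwrite(f"pics/{n}1.png",p[150:370,150:470,::-1].repeat(2,0).repeat(2,1))
E
```

```text
t 2.85 pos [ 0.4738 -0.0993  0.1486] rpy [-1.7990e+02 -1.1000e-01  1.1956e+02] F [-1.3 -0.3  0.3] w 74.7 q [-21.8  11.8 -18.7  59.7  -0.  -51.3]
tool shift mm [ -8.5   4.1 114.5] turn to level/yaw119.85 rad [-0.0017 -0.0019 -0.005 ]
```

View pics/side1.png

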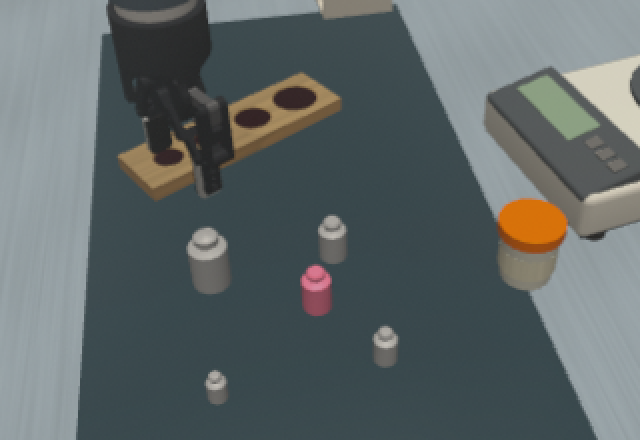

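The gripper hangs above and up-left of the 500 g weight (picture (208,260)), and nothing has moved. I'll centre and descend in stages.

Emit:
{"fn": "play_rows", "kwargs": {
  "steps": [
    {"tx": -4.2,"ty": 2,"tz": 0,"wx": 0,"wy": 0,"wz": -0.005},
    {"tx": -4.2,"ty": 2,"tz": 5,"wx": 0,"wy": 0,"wz": 0},
    {"tx": 0,"ty": 0,"tz": 10,"wx": 0,"wy": 0,"wz": 0},
    {"tx": 0,"ty": 0,"tz": 10,"wx": 0,"wy": 0,"wz": 0},
    {"tx": 0,"ty": 0,"tz": 10,"wx": 0,"wy": 0,"wz": 0},
    {"tx": 0,"ty": 0,"tz": 10,"wx": 0,"wy": 0,"wz": 0},
    {"tx": 0,"ty": 0,"tz": 5,"wx": 0,"wy": 0,"wz": 0},
    {"tx": 0,"ty": 0,"tz": 0,"wx": 0,"wy": 0,"wz": 0},
    {"tx": 0,"ty": 0,"tz": 0,"wx": 0,"wy": 0,"wz": 0}
  ]
}}

```text
clock: 3.7
tool_pos: [0.482, -0.1028, 0.1006]
eef_rot: [180.0, 0.0, 120.2]
wrist_force: [0.5, -0.8, 0.7]
gripper_width: 0.0753
```

```bash
python3 to.py p500 0.034; python3 - <<'E'
from h import *
for n in("side",):
    p,d=manip.camera(n); cv2.imwrite(f"pics/{n}2.png",p[180:340,180:400,::-1].repeat(3,0).repeat(3,1))
E
```

```text
t 3.7 pos [ 0.482  -0.1028  0.1006] rpy [1.7999e+02 1.0000e-02 1.2016e+02] F [ 0.5 -0.8  0.7] w 75.3 q [-21.8  14.9 -22.3  52.8   0.  -52. ]
tool shift mm [-1.2 -1.5 66.6] turn to level/yaw119.85 rad [0.0001 0.0001 0.0054]
```

View pics/side2.png

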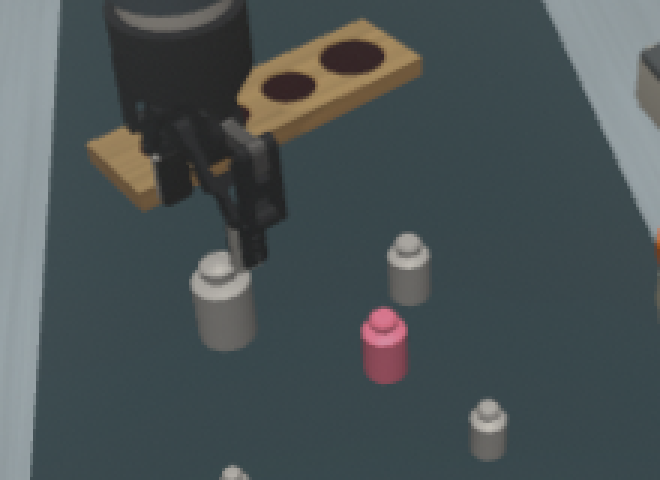

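```bash
python3 - <<'E'
from h import *
c=Cam("side"); P=np.array([.482,-.1028,.085]); j=np.array([np.cos(np.radians(120)),np.sin(np.radians(120)),0])*.0375
print((c.proj([P+j,P-j,P])-180)*3)
E
```

```text
[[178.03785015 202.76952894]
 [245.09216057 263.63054054]
 [210.66838877 232.38025471]]
```

Both fingertips project where the picture shows them, (178,203) and (245,263), straddling the weight. I'll descend and grip.

Emit:
{"fn": "play_rows", "kwargs": {
  "steps": [
    {"tx": -0.6,"ty": -0.7,"tz": 5,"wx": 0,"wy": 0,"wz": 0},
    {"tx": 0,"ty": 0,"tz": 8,"wx": 0,"wy": 0,"wz": 0},
    {"tx": 0,"ty": 0,"tz": 8,"wx": 0,"wy": 0,"wz": 0},
    {"tx": 0,"ty": 0,"tz": 8,"wx": 0,"wy": 0,"wz": 0},
    {"tx": 0,"ty": 0,"tz": 8,"wx": 0,"wy": 0,"wz": 0},
    {"tx": 0,"ty": 0,"tz": 8,"wx": 0,"wy": 0,"wz": 0},
    {"tx": 0,"ty": 0,"tz": 8,"wx": 0,"wy": 0,"wz": 0},
    {"tx": 0,"ty": 0,"tz": 8,"wx": 0,"wy": 0,"wz": 0},
    {"tx": 0,"ty": 0,"tz": 5,"wx": 0,"wy": 0,"wz": 0},
    {"tx": 0,"ty": 0,"tz": 0,"wx": 0,"wy": 0,"wz": 0},
    {"tx": 0,"ty": 0,"tz": 0,"wx": 0,"wy": 0,"wz": 0}
  ]
}}

```text
clock: 4.67
tool_pos: [0.4815, -0.104, 0.034]
eef_rot: [-180.0, -0.0, 120.1]
wrist_force: [0.2, -0.6, -0.2]
gripper_width: 0.0749
```

```bash
python3 to.py p500 0.034
```

```text
t 4.67 pos [ 0.4815 -0.104   0.034 ] rpy [-1.7998e+02 -3.0000e-02  1.2012e+02] F [ 0.2 -0.6 -0.2] w 74.9 q [-22.   19.2 -27.8  43.1  -0.  -52.1]
tool shift mm [-0.4 -0.5  0. ] turn to level/yaw119.85 rad [-0.0004 -0.0005  0.0048]
```

Emit:
{"fn": "play_rows", "kwargs": {
  "claw": 30,
  "squeeze": 50,
  "steps": [
    {"tx": 0,"ty": 0,"tz": 0,"wx": 0,"wy": 0,"wz": 0},
    {"tx": 0,"ty": 0,"tz": 0,"wx": 0,"wy": 0,"wz": 0},
    {"tx": 0,"ty": 0,"tz": 0,"wx": 0,"wy": 0,"wz": 0},
    {"tx": 0,"ty": 0,"tz": 0,"wx": 0,"wy": 0,"wz": 0},
    {"tx": 0,"ty": 0,"tz": 0,"wx": 0,"wy": 0,"wz": 0},
    {"tx": 0,"ty": 0,"tz": 0,"wx": 0,"wy": 0,"wz": 0},
    {"tx": 0,"ty": 0,"tz": 0,"wx": 0,"wy": 0,"wz": 0},
    {"tx": 0,"ty": 0,"tz": 0,"wx": 0,"wy": 0,"wz": 0}
  ]
}}

```text
clock: 5.33
tool_pos: [0.4817, -0.1039, 0.0349]
eef_rot: [180.0, 0.0, 120.1]
wrist_force: [-1.9, 1.4, 4.9]
gripper_width: 0.0369
```

```bash
python3 to.py w500 0.15; python3 - <<'E'
from h import *
for n in("side",):
    p,d=manip.camera(n); cv2.imwrite(f"pics/{n}3.png",p[180:340,180:400,::-1].repeat(3,0).repeat(3,1))
E
```

```text
t 5.33 pos [ 0.4817 -0.1039  0.0349] rpy [1.7996e+02 2.0000e-02 1.2014e+02] F [-1.9  1.4  4.9] w 36.9 q [-21.9  19.1 -27.8  43.1   0.  -52.1]
tool shift mm [ 178.8  240.5 -115. ] turn to level/yaw119.85 rad [0.0006 0.0003 0.005 ]
```

View pics/side3.png

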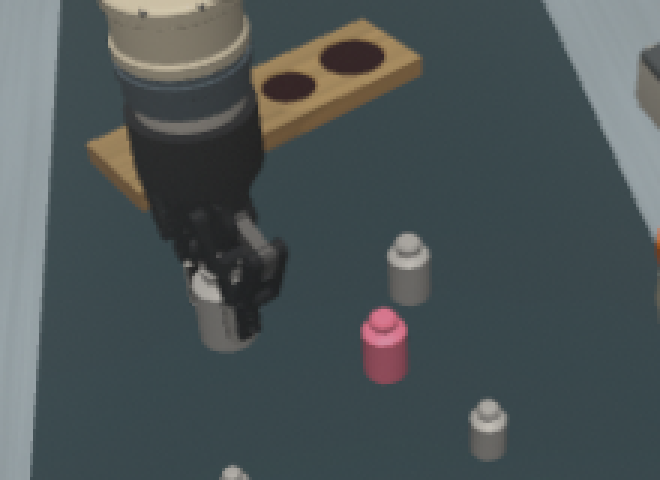

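Gripped, with an opening of 36.9 mm for the 38 mm body. Lifting.

Emit:
{"fn": "play_rows", "kwargs": {
  "steps": [
    {"tx": 0,"ty": 0,"tz": -2,"wx": 0,"wy": 0,"wz": 0},
    {"tx": 0,"ty": 0,"tz": -5,"wx": 0,"wy": 0,"wz": 0},
    {"tx": 0,"ty": 0,"tz": -10,"wx": 0,"wy": 0,"wz": 0},
    {"tx": 0,"ty": 0,"tz": -15,"wx": 0,"wy": 0,"wz": 0},
    {"tx": 0,"ty": 0,"tz": -15,"wx": 0,"wy": 0,"wz": 0},
    {"tx": 0,"ty": 0,"tz": -15,"wx": 0,"wy": 0,"wz": 0},
    {"tx": 3,"ty": 4,"tz": -15,"wx": 0,"wy": 0,"wz": 0},
    {"tx": 5,"ty": 7,"tz": -10,"wx": 0,"wy": 0,"wz": 0},
    {"tx": 9,"ty": 12,"tz": -5,"wx": 0,"wy": 0,"wz": 0},
    {"tx": 12,"ty": 16,"tz": 0,"wx": 0,"wy": 0,"wz": 0},
    {"tx": 12,"ty": 16,"tz": 0,"wx": 0,"wy": 0,"wz": 0},
    {"tx": 12,"ty": 16,"tz": 0,"wx": 0,"wy": 0,"wz": 0}
  ]
}}

```text
clock: 6.38
tool_pos: [0.5164, -0.0218, 0.1265]
eef_rot: [-180.0, -0.0, 120.1]
wrist_force: [0.6, -0.4, -5.3]
gripper_width: 0.0369
```

Emit:
{"fn": "play_rows", "kwargs": {
  "steps": [
    {"tx": 14,"ty": 19,"tz": 0,"wx": 0,"wy": 0,"wz": 0},
    {"tx": 14,"ty": 19,"tz": 0,"wx": 0,"wy": 0,"wz": 0},
    {"tx": 14,"ty": 19,"tz": 0,"wx": 0,"wy": 0,"wz": 0},
    {"tx": 14,"ty": 19,"tz": 0,"wx": 0,"wy": 0,"wz": 0},
    {"tx": 14,"ty": 19,"tz": 0,"wx": 0,"wy": 0,"wz": 0},
    {"tx": 14,"ty": 19,"tz": 0,"wx": 0,"wy": 0,"wz": 0},
    {"tx": 14,"ty": 19,"tz": 0,"wx": 0,"wy": 0,"wz": 0},
    {"tx": 12,"ty": 16,"tz": 0,"wx": 0,"wy": 0,"wz": 0},
    {"tx": 9,"ty": 12,"tz": 0,"wx": 0,"wy": 0,"wz": 0},
    {"tx": 5,"ty": 7,"tz": 0,"wx": 0,"wy": 0,"wz": 0},
    {"tx": 0,"ty": 0,"tz": 0,"wx": 0,"wy": 0,"wz": 0},
    {"tx": 0,"ty": 0,"tz": 0,"wx": 0,"wy": 0,"wz": 0}
  ]
}}

```text
clock: 7.38
tool_pos: [0.5992, 0.1688, 0.126]
eef_rot: [-179.9, 0.0, 120.1]
wrist_force: [0.5, -0.6, -4.8]
gripper_width: 0.0368
```

```bash
python3 to.py w500 0.05; python3 - <<'E'
from h import *
for n in("side",):
    p,d=manip.camera(n); cv2.imwrite(f"pics/{n}4.png",p[50:290,180:450,::-1].repeat(2,0).repeat(2,1))
E
```

```text
t 7.38 pos [0.5992 0.1688 0.126 ] rpy [-179.94    0.    120.15] F [ 0.5 -0.6 -4.8] w 36.8 q [  8.   25.3  -1.9  62.9  -0.  -22.1]
tool shift mm [ 2.  2. 76.] turn to level/yaw119.85 rad [-0.001   0.0001  0.0052]
```

View pics/side4.png

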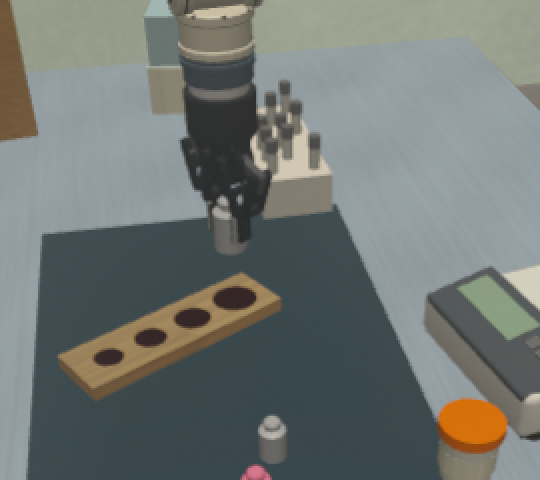

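The weight is held upright (picture (230,230)), and the wrist reads about 5 N, which fits 500 g. Next I'll descend over well_500.

Emit:
{"fn": "play_rows", "kwargs": {
  "steps": [
    {"tx": 1,"ty": 1,"tz": 3,"wx": 0,"wy": 0,"wz": 0},
    {"tx": 1,"ty": 1,"tz": 7,"wx": 0,"wy": 0,"wz": 0},
    {"tx": 0,"ty": 0,"tz": 10,"wx": 0,"wy": 0,"wz": 0},
    {"tx": 0,"ty": 0,"tz": 10,"wx": 0,"wy": 0,"wz": 0},
    {"tx": 0,"ty": 0,"tz": 10,"wx": 0,"wy": 0,"wz": 0},
    {"tx": 0,"ty": 0,"tz": 10,"wx": 0,"wy": 0,"wz": 0},
    {"tx": 0,"ty": 0,"tz": 8,"wx": 0,"wy": 0,"wz": 0},
    {"tx": 0,"ty": 0,"tz": 5,"wx": 0,"wy": 0,"wz": 0},
    {"tx": 0,"ty": 0,"tz": 3,"wx": 0,"wy": 0,"wz": 0},
    {"tx": 0,"ty": 0,"tz": 2,"wx": 0,"wy": 0,"wz": 0},
    {"tx": 0,"ty": 0,"tz": 0,"wx": 0,"wy": 0,"wz": 0},
    {"tx": 0,"ty": 0,"tz": 0,"wx": 0,"wy": 0,"wz": 0}
  ]
}}

```text
clock: 8.43
tool_pos: [0.6004, 0.1718, 0.0586]
eef_rot: [180.0, 0.0, 120.1]
wrist_force: [-0.9, -0.0, -4.8]
gripper_width: 0.0369
```

```bash
python3 to.py w500 0.05; python3 - <<'E'
from h import *
for n in("side",):
    p,d=manip.camera(n); cv2.imwrite(f"pics/{n}5.png",p[130:270,180:370,::-1].repeat(4,0).repeat(4,1))
E
```

```text
t 8.43 pos [0.6004 0.1718 0.0586] rpy [1.7997e+02 1.0000e-02 1.2013e+02] F [-0.9 -0.  -4.8] w 36.9 q [  8.3  28.4  -7.3  54.2  -0.  -21.9]
tool shift mm [ 0.1 -0.7  8.6] turn to level/yaw119.85 rad [0.0005 0.0002 0.0049]
```

View pics/side5.png

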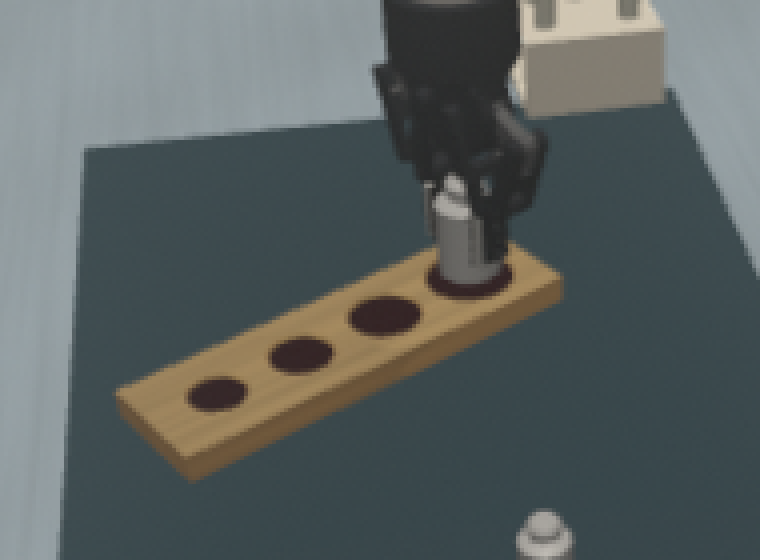

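Emit:
{"fn": "play_rows", "kwargs": {
  "steps": [
    {"tx": 0,"ty": 0,"tz": 1,"wx": 0,"wy": 0,"wz": 0},
    {"tx": 0,"ty": 0,"tz": 1,"wx": 0,"wy": 0,"wz": 0},
    {"tx": 0,"ty": 0,"tz": 1,"wx": 0,"wy": 0,"wz": 0},
    {"tx": 0,"ty": 0,"tz": 1,"wx": 0,"wy": 0,"wz": 0},
    {"tx": 0,"ty": 0,"tz": 1,"wx": 0,"wy": 0,"wz": 0},
    {"tx": 0,"ty": 0,"tz": 1,"wx": 0,"wy": 0,"wz": 0},
    {"tx": 0,"ty": 0,"tz": 0.8,"wx": 0,"wy": 0,"wz": 0},
    {"tx": 0,"ty": 0,"tz": 0.7,"wx": 0,"wy": 0,"wz": 0},
    {"tx": 0,"ty": 0,"tz": 0,"wx": 0,"wy": 0,"wz": 0},
    {"tx": 0,"ty": 0,"tz": 0,"wx": 0,"wy": 0,"wz": 0}
  ]
}}

```text
clock: 9.32
tool_pos: [0.6002, 0.1718, 0.0507]
eef_rot: [-180.0, -0.0, 120.1]
wrist_force: [-0.3, 0.3, -5.6]
gripper_width: 0.0366
```

Not in contact yet (−5.6 N), so I'll keep lowering in small steps.

Emit:
{"fn": "play_rows", "kwargs": {
  "steps": [
    {"tx": 0,"ty": 0,"tz": 0.4,"wx": 0,"wy": 0,"wz": 0},
    {"tx": 0,"ty": 0,"tz": 0.3,"wx": 0,"wy": 0,"wz": 0},
    {"tx": 0,"ty": 0,"tz": 0.3,"wx": 0,"wy": 0,"wz": 0},
    {"tx": 0,"ty": 0,"tz": 0,"wx": 0,"wy": 0,"wz": 0}
  ]
}}

```text
clock: 9.65
tool_pos: [0.6002, 0.1717, 0.0499]
eef_rot: [180.0, 0.0, 120.1]
wrist_force: [-1.3, -0.5, -2.9]
gripper_width: 0.0371
```

Emit:
{"fn": "play_rows", "kwargs": {
  "steps": [
    {"tx": 0,"ty": 0,"tz": 0.3,"wx": 0,"wy": 0,"wz": 0},
    {"tx": 0,"ty": 0,"tz": 0.3,"wx": 0,"wy": 0,"wz": 0},
    {"tx": 0,"ty": 0,"tz": 0,"wx": 0,"wy": 0,"wz": 0}
  ]
}}

```text
clock: 9.9
tool_pos: [0.6003, 0.1718, 0.0499]
eef_rot: [180.0, 0.0, 120.1]
wrist_force: [-3.7, 0.3, 5.9]
gripper_width: 0.0369
```

Contact. Releasing.

Emit:
{"fn": "play_rows", "kwargs": {
  "claw": 44,
  "steps": [
    {"tx": 0,"ty": 0,"tz": 0,"wx": 0,"wy": 0,"wz": 0},
    {"tx": 0,"ty": 0,"tz": 0,"wx": 0,"wy": 0,"wz": 0},
    {"tx": 0,"ty": 0,"tz": 0,"wx": 0,"wy": 0,"wz": 0}
  ]
}}

```text
clock: 10.15
tool_pos: [0.6005, 0.1718, 0.0493]
eef_rot: [180.0, 0.0, 120.1]
wrist_force: [-0.4, 0.3, 0.1]
gripper_width: 0.0439
```

Emit:
{"fn": "play_rows", "kwargs": {
  "claw": 65,
  "steps": [
    {"tx": 0,"ty": 0,"tz": 0,"wx": 0,"wy": 0,"wz": 0},
    {"tx": 0,"ty": 0,"tz": 0,"wx": 0,"wy": 0,"wz": 0},
    {"tx": 0,"ty": 0,"tz": -2,"wx": 0,"wy": 0,"wz": 0},
    {"tx": 0,"ty": 0,"tz": -6,"wx": 0,"wy": 0,"wz": 0},
    {"tx": 0,"ty": 0,"tz": -12,"wx": 0,"wy": 0,"wz": 0},
    {"tx": 0,"ty": 0,"tz": -16,"wx": 0,"wy": 0,"wz": 0},
    {"tx": 0,"ty": 0,"tz": -18,"wx": 0,"wy": 0,"wz": 0},
    {"tx": 0,"ty": 0,"tz": -18,"wx": 0,"wy": 0,"wz": 0},
    {"tx": 0,"ty": 0,"tz": -16,"wx": 0,"wy": 0,"wz": 0},
    {"tx": 0,"ty": 0,"tz": -10,"wx": 0,"wy": 0,"wz": 0},
    {"tx": 0,"ty": 0,"tz": -4,"wx": 0,"wy": 0,"wz": 0},
    {"tx": 0,"ty": 0,"tz": 0,"wx": 0,"wy": 0,"wz": 0}
  ]
}}

```text
clock: 11.15
tool_pos: [0.6005, 0.1718, 0.1521]
eef_rot: [179.9, 0.0, 120.1]
wrist_force: [-0.7, -0.6, -0.3]
gripper_width: 0.065
```

```bash
python3 to.py p200 0.13; python3 - <<'E'
from h import *
for n in("side",):
    p,d=manip.camera(n); cv2.imwrite(f"pics/{n}6.png",p[130:300,180:420,::-1].repeat(3,0).repeat(3,1))
E
```

```text
t 11.15 pos [0.6005 0.1718 0.1521] rpy [1.7991e+02 3.0000e-02 1.2013e+02] F [-0.7 -0.6 -0.3] w 65.0 q [  8.3  24.4   0.7  66.2   0.  -21.9]
tool shift mm [-229.3 -129.8   22.1] turn to level/yaw119.85 rad [0.0015 0.0006 0.0049]
```

View pics/side6.png

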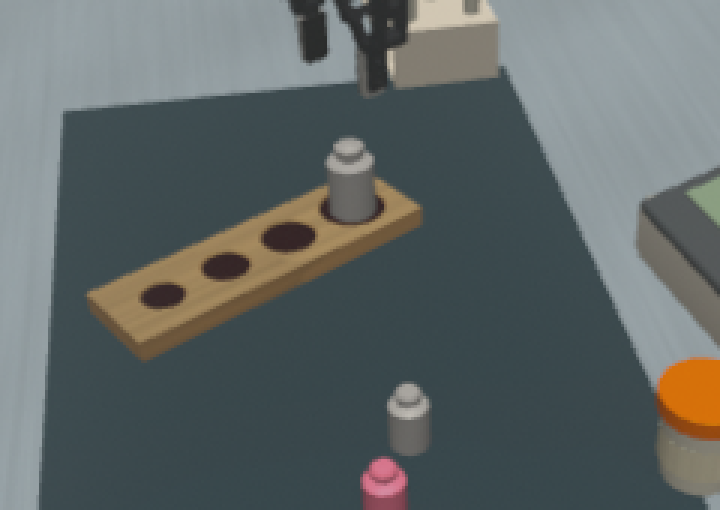

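The 500 stands in the largest recess (about (350,185) in the picture). On to the 200, ahead of the pink decoy.

Emit:
{"fn": "play_rows", "kwargs": {
  "steps": [
    {"tx": -10,"ty": -6,"tz": 0,"wx": 0,"wy": 0,"wz": 0},
    {"tx": -21,"ty": -12,"tz": 0,"wx": 0,"wy": 0,"wz": 0},
    {"tx": -24,"ty": -13.5,"tz": 0,"wx": 0,"wy": 0,"wz": 0},
    {"tx": -24,"ty": -13.5,"tz": 0,"wx": 0,"wy": 0,"wz": 0},
    {"tx": -24,"ty": -13.5,"tz": 0,"wx": 0,"wy": 0,"wz": 0},
    {"tx": -24,"ty": -13.5,"tz": 0,"wx": 0,"wy": 0,"wz": 0},
    {"tx": -24,"ty": -13.5,"tz": 0,"wx": 0,"wy": 0,"wz": 0},
    {"tx": -24,"ty": -13.5,"tz": 4,"wx": 0,"wy": 0,"wz": 0},
    {"tx": -24,"ty": -13.5,"tz": 6,"wx": 0,"wy": 0,"wz": 0},
    {"tx": -20,"ty": -11,"tz": 6,"wx": 0,"wy": 0,"wz": 0},
    {"tx": -10.3,"ty": -6.3,"tz": 6,"wx": 0,"wy": 0,"wz": 0},
    {"tx": 0,"ty": 0,"tz": 0,"wx": 0,"wy": 0,"wz": 0}
  ]
}}

```text
clock: 12.2
tool_pos: [0.6019, -0.0943, 0.1269]
eef_rot: [-179.9, -0.1, 119.9]
wrist_force: [-1.6, 0.3, -0.5]
gripper_width: 0.0651
```

Emit:
{"fn": "play_rows", "kwargs": {
  "steps": [
    {"tx": 0,"ty": 0,"tz": 5,"wx": 0,"wy": 0,"wz": 0},
    {"tx": 0,"ty": 0,"tz": 10,"wx": 0,"wy": 0,"wz": 0},
    {"tx": 0,"ty": 0,"tz": 10,"wx": 0,"wy": 0,"wz": 0},
    {"tx": 0,"ty": 0,"tz": 10,"wx": 0,"wy": 0,"wz": 0},
    {"tx": 0,"ty": 0,"tz": 5,"wx": 0,"wy": 0,"wz": 0},
    {"tx": 0,"ty": 0,"tz": 0,"wx": 0,"wy": 0,"wz": 0},
    {"tx": 0,"ty": 0,"tz": 0,"wx": 0,"wy": 0,"wz": 0}
  ]
}}

```text
clock: 12.78
tool_pos: [0.6029, -0.0912, 0.0888]
eef_rot: [-180.0, -0.0, 120.2]
wrist_force: [0.1, 0.9, 0.8]
gripper_width: 0.0646
```

```bash
python3 to.py p200 0.030
```

```text
t 12.78 pos [ 0.6029 -0.0912  0.0888] rpy [-1.7997e+02 -3.0000e-02  1.2016e+02] F [0.1 0.9 0.8] w 64.6 q [-16.5  25.7  -7.1  57.2   0.  -46.7]
tool shift mm [-0.7  0.2 58.8] turn to level/yaw119.85 rad [-0.0005 -0.0006  0.0055]
```

Emit:
{"fn": "play_rows", "kwargs": {
  "steps": [
    {"tx": -0.6,"ty": 0,"tz": 5,"wx": 0,"wy": 0,"wz": 0},
    {"tx": 0,"ty": 0,"tz": 8,"wx": 0,"wy": 0,"wz": 0},
    {"tx": 0,"ty": 0,"tz": 8,"wx": 0,"wy": 0,"wz": 0},
    {"tx": 0,"ty": 0,"tz": 8,"wx": 0,"wy": 0,"wz": 0},
    {"tx": 0,"ty": 0,"tz": 8,"wx": 0,"wy": 0,"wz": 0},
    {"tx": 0,"ty": 0,"tz": 8,"wx": 0,"wy": 0,"wz": 0},
    {"tx": 0,"ty": 0,"tz": 8,"wx": 0,"wy": 0,"wz": 0},
    {"tx": 0,"ty": 0,"tz": 5,"wx": 0,"wy": 0,"wz": 0},
    {"tx": 0,"ty": 0,"tz": 0,"wx": 0,"wy": 0,"wz": 0},
    {"tx": 0,"ty": 0,"tz": 0,"wx": 0,"wy": 0,"wz": 0}
  ]
}}

```text
clock: 13.62
tool_pos: [0.6032, -0.0922, 0.0309]
eef_rot: [-180.0, -0.0, 120.1]
wrist_force: [-0.4, 0.5, 0.3]
gripper_width: 0.0651
```

```bash
python3 to.py p200 0.030;python3 - <<'E'
from h import *
for n in("side",):
    p,d=manip.camera(n); cv2.imwrite(f"pics/{n}7.png",p[180:340,180:400,::-1].repeat(3,0).repeat(3,1))
E
```

```text
t 13.62 pos [ 0.6032 -0.0922  0.0309] rpy [-1.7998e+02 -2.0000e-02  1.2012e+02] F [-0.4  0.5  0.3] w 65.1 q [-16.6  28.8 -11.4  49.8  -0.  -46.7]
tool shift mm [0.4 0.4 0.9] turn to level/yaw119.85 rad [-0.0004 -0.0004  0.0048]
```

View pics/side7.png

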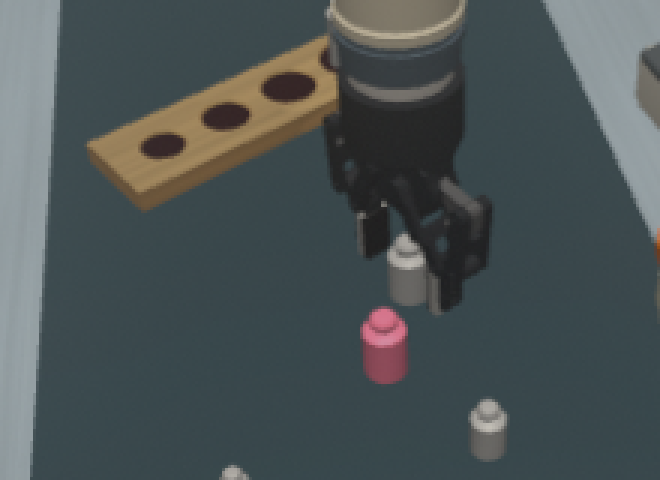

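The fingers straddle the steel 200 at (407,270), well clear of the pink one. Closing now, then lifting.

Emit:
{"fn": "play_rows", "kwargs": {
  "claw": 20,
  "squeeze": 40,
  "steps": [
    {"tx": 0,"ty": 0,"tz": 0,"wx": 0,"wy": 0,"wz": 0},
    {"tx": 0,"ty": 0,"tz": 0,"wx": 0,"wy": 0,"wz": 0},
    {"tx": 0,"ty": 0,"tz": 0,"wx": 0,"wy": 0,"wz": 0},
    {"tx": 0,"ty": 0,"tz": 0,"wx": 0,"wy": 0,"wz": 0},
    {"tx": 0,"ty": 0,"tz": 0,"wx": 0,"wy": 0,"wz": 0},
    {"tx": 0,"ty": 0,"tz": 0,"wx": 0,"wy": 0,"wz": 0},
    {"tx": 0,"ty": 0,"tz": 0,"wx": 0,"wy": 0,"wz": 0},
    {"tx": 0,"ty": 0,"tz": 0,"wx": 0,"wy": 0,"wz": 0}
  ]
}}

```text
clock: 14.33
tool_pos: [0.6035, -0.0922, 0.0317]
eef_rot: [180.0, 0.0, 120.1]
wrist_force: [-1.6, 0.8, 6.0]
gripper_width: 0.0268
```

```bash
python3 to.py w200 0.130
```

```text
t 14.33 pos [ 0.6035 -0.0922  0.0317] rpy [1.7997e+02 2.0000e-02 1.2013e+02] F [-1.6  0.8  6. ] w 26.8 q [-16.6  28.7 -11.4  49.9   0.  -46.7]
tool shift mm [230.1  66.3 -98.3] turn to level/yaw119.85 rad [0.0006 0.0004 0.0049]
```

Emit:
{"fn": "play_rows", "kwargs": {
  "steps": [
    {"tx": 0,"ty": 0,"tz": -2,"wx": 0,"wy": 0,"wz": 0},
    {"tx": 0,"ty": 0,"tz": -5,"wx": 0,"wy": 0,"wz": 0},
    {"tx": 0,"ty": 0,"tz": -10,"wx": 0,"wy": 0,"wz": 0},
    {"tx": 0,"ty": 0,"tz": -15,"wx": 0,"wy": 0,"wz": 0},
    {"tx": 0,"ty": 0,"tz": -15,"wx": 0,"wy": 0,"wz": 0},
    {"tx": 0,"ty": 0,"tz": -15,"wx": 0,"wy": 0,"wz": 0},
    {"tx": 4,"ty": 1,"tz": -15,"wx": 0,"wy": 0,"wz": 0},
    {"tx": 8,"ty": 2,"tz": -10,"wx": 0,"wy": 0,"wz": 0},
    {"tx": 12,"ty": 4,"tz": -7,"wx": 0,"wy": 0,"wz": 0},
    {"tx": 16,"ty": 5,"tz": -4,"wx": 0,"wy": 0,"wz": 0},
    {"tx": 18,"ty": 5,"tz": 0,"wx": 0,"wy": 0,"wz": 0},
    {"tx": 18,"ty": 5,"tz": 0,"wx": 0,"wy": 0,"wz": 0}
  ]
}}

```text
clock: 15.33
tool_pos: [0.5835, -0.014, 0.1294]
eef_rot: [-180.0, -0.0, 120.1]
wrist_force: [0.4, -0.2, -2.4]
gripper_width: 0.0267
```

Emit:
{"fn": "play_rows", "kwargs": {
  "steps": [
    {"tx": 20,"ty": 6,"tz": 0,"wx": 0,"wy": 0,"wz": 0},
    {"tx": 20,"ty": 6,"tz": 0,"wx": 0,"wy": 0,"wz": 0},
    {"tx": 20,"ty": 6,"tz": 0,"wx": 0,"wy": 0,"wz": 0},
    {"tx": 20,"ty": 6,"tz": 0,"wx": 0,"wy": 0,"wz": 0},
    {"tx": 20,"ty": 6,"tz": 0,"wx": 0,"wy": 0,"wz": 0},
    {"tx": 18,"ty": 5,"tz": 0,"wx": 0,"wy": 0,"wz": 0},
    {"tx": 16,"ty": 4,"tz": 0,"wx": 0,"wy": 0,"wz": 0},
    {"tx": 12,"ty": 3,"tz": 0,"wx": 0,"wy": 0,"wz": 0},
    {"tx": 8,"ty": 2,"tz": 0,"wx": 0,"wy": 0,"wz": 0},
    {"tx": 0,"ty": 0,"tz": 0,"wx": 0,"wy": 0,"wz": 0},
    {"tx": 0,"ty": 0,"tz": 0,"wx": 0,"wy": 0,"wz": 0}
  ]
}}

```text
clock: 16.25
tool_pos: [0.5448, 0.14, 0.1292]
eef_rot: [-180.0, 0.0, 120.2]
wrist_force: [-0.3, 0.3, -2.4]
gripper_width: 0.027
```

```bash
python3 to.py w200 0.055
```

```text
t 16.25 pos [0.5448 0.14   0.1292] rpy [-1.7999e+02  1.0000e-02  1.2017e+02] F [-0.3  0.3 -2.4] w 27.0 q [  5.9  19.7 -10.4  59.9  -0.  -24.3]
tool shift mm [-0.1  0.4 74.2] turn to level/yaw119.85 rad [-0.0001  0.0002  0.0057]
```

Emit:
{"fn": "play_rows", "kwargs": {
  "steps": [
    {"tx": 0,"ty": 0,"tz": 4,"wx": 0,"wy": 0,"wz": 0},
    {"tx": 0,"ty": 0,"tz": 8,"wx": 0,"wy": 0,"wz": 0},
    {"tx": 0,"ty": 0,"tz": 11,"wx": 0,"wy": 0,"wz": 0},
    {"tx": 0,"ty": 0,"tz": 11,"wx": 0,"wy": 0,"wz": 0},
    {"tx": 0,"ty": 0,"tz": 11,"wx": 0,"wy": 0,"wz": 0},
    {"tx": 0,"ty": 0,"tz": 11,"wx": 0,"wy": 0,"wz": 0},
    {"tx": 0,"ty": 0,"tz": 8,"wx": 0,"wy": 0,"wz": 0},
    {"tx": 0,"ty": 0,"tz": 5,"wx": 0,"wy": 0,"wz": 0},
    {"tx": 0,"ty": 0,"tz": 3,"wx": 0,"wy": 0,"wz": 0},
    {"tx": 0,"ty": 0,"tz": 2,"wx": 0,"wy": 0,"wz": 0},
    {"tx": 0,"ty": 0,"tz": 0,"wx": 0,"wy": 0,"wz": 0},
    {"tx": 0,"ty": 0,"tz": 0,"wx": 0,"wy": 0,"wz": 0}
  ]
}}

```text
clock: 17.25
tool_pos: [0.5452, 0.1398, 0.0555]
eef_rot: [180.0, 0.0, 120.1]
wrist_force: [-0.2, 0.2, -1.4]
gripper_width: 0.0264
```

```bash
python3 to.py w200 0.0475; python3 - <<'E'
from h import *
for n in("side",):
    p,d=manip.camera(n); cv2.imwrite(f"pics/{n}8.png",p[130:270,180:370,::-1].repeat(4,0).repeat(4,1))
E
```

```text
t 17.25 pos [0.5452 0.1398 0.0555] rpy [1.7997e+02 1.0000e-02 1.2012e+02] F [-0.2  0.2 -1.4] w 26.4 q [  5.8  23.4 -16.6  49.9  -0.  -24.3]
tool shift mm [0.3 0.2 8. ] turn to level/yaw119.85 rad [0.0005 0.0002 0.0048]
```

View pics/side8.png

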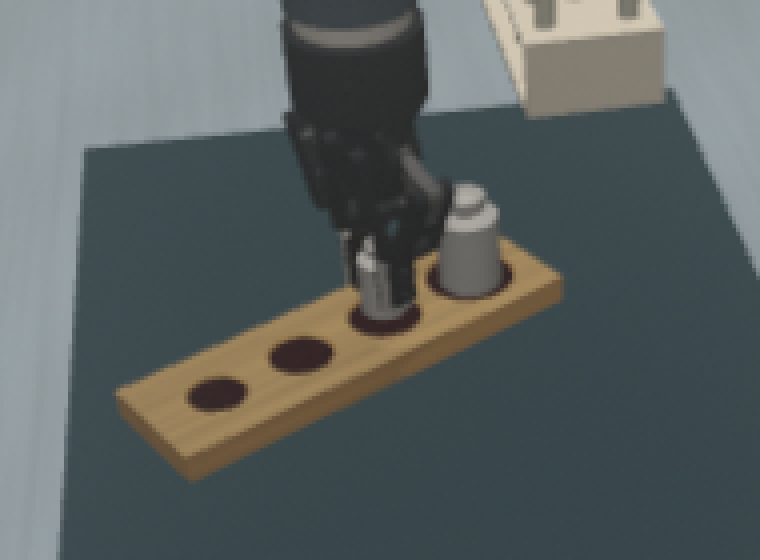

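The 200 hovers centred over its recess (385,310) with a clear gap to the 500. Lowering to contact.

Emit:
{"fn": "play_rows", "kwargs": {
  "steps": [
    {"tx": 0,"ty": 0,"tz": 1.2,"wx": 0,"wy": 0,"wz": 0},
    {"tx": 0,"ty": 0,"tz": 1.2,"wx": 0,"wy": 0,"wz": 0},
    {"tx": 0,"ty": 0,"tz": 1.2,"wx": 0,"wy": 0,"wz": 0},
    {"tx": 0,"ty": 0,"tz": 1.2,"wx": 0,"wy": 0,"wz": 0},
    {"tx": 0,"ty": 0,"tz": 1.2,"wx": 0,"wy": 0,"wz": 0},
    {"tx": 0,"ty": 0,"tz": 1,"wx": 0,"wy": 0,"wz": 0},
    {"tx": 0,"ty": 0,"tz": 0.5,"wx": 0,"wy": 0,"wz": 0},
    {"tx": 0,"ty": 0,"tz": 0.5,"wx": 0,"wy": 0,"wz": 0},
    {"tx": 0,"ty": 0,"tz": 0.3,"wx": 0,"wy": 0,"wz": 0},
    {"tx": 0,"ty": 0,"tz": 0.3,"wx": 0,"wy": 0,"wz": 0},
    {"tx": 0,"ty": 0,"tz": 0,"wx": 0,"wy": 0,"wz": 0},
    {"tx": 0,"ty": 0,"tz": 0,"wx": 0,"wy": 0,"wz": 0}
  ]
}}

```text
clock: 18.3
tool_pos: [0.5449, 0.1398, 0.0468]
eef_rot: [180.0, 0.0, 120.1]
wrist_force: [-2.0, -0.6, 1.0]
gripper_width: 0.0269
```

Emit:
{"fn": "play_rows", "kwargs": {
  "steps": [
    {"tx": 0,"ty": 0,"tz": 0.3,"wx": 0,"wy": 0,"wz": 0},
    {"tx": 0,"ty": 0,"tz": 0,"wx": 0,"wy": 0,"wz": 0},
    {"tx": 0,"ty": 0,"tz": 0,"wx": 0,"wy": 0,"wz": 0}
  ]
}}

```text
clock: 18.55
tool_pos: [0.545, 0.1398, 0.0467]
eef_rot: [180.0, 0.0, 120.1]
wrist_force: [-2.5, 0.1, 5.8]
gripper_width: 0.0267
```

In contact at 0.0467, as predicted. Releasing and retreating.

Emit:
{"fn": "play_rows", "kwargs": {
  "claw": 34,
  "steps": [
    {"tx": 0,"ty": 0,"tz": 0,"wx": 0,"wy": 0,"wz": 0},
    {"tx": 0,"ty": 0,"tz": 0,"wx": 0,"wy": 0,"wz": 0},
    {"tx": 0,"ty": 0,"tz": 0,"wx": 0,"wy": 0,"wz": 0}
  ]
}}

```text
clock: 18.8
tool_pos: [0.5451, 0.1398, 0.0463]
eef_rot: [180.0, 0.0, 120.1]
wrist_force: [0.6, -0.1, -0.4]
gripper_width: 0.0344
```

Emit:
{"fn": "play_rows", "kwargs": {
  "claw": 58,
  "steps": [
    {"tx": 0,"ty": 0,"tz": 0,"wx": 0,"wy": 0,"wz": 0},
    {"tx": 0,"ty": 0,"tz": 0,"wx": 0,"wy": 0,"wz": 0},
    {"tx": 0,"ty": 0,"tz": -2,"wx": 0,"wy": 0,"wz": 0},
    {"tx": 0,"ty": 0,"tz": -6,"wx": 0,"wy": 0,"wz": 0},
    {"tx": 0,"ty": 0,"tz": -12,"wx": 0,"wy": 0,"wz": 0},
    {"tx": 0,"ty": 0,"tz": -16,"wx": 0,"wy": 0,"wz": 0},
    {"tx": 0,"ty": 0,"tz": -18,"wx": 0,"wy": 0,"wz": 0},
    {"tx": 0,"ty": 0,"tz": -16,"wx": 0,"wy": 0,"wz": 0},
    {"tx": 0,"ty": 0,"tz": -10,"wx": 0,"wy": 0,"wz": 0},
    {"tx": 0,"ty": 0,"tz": -4,"wx": 0,"wy": 0,"wz": 0},
    {"tx": 0,"ty": 0,"tz": 0,"wx": 0,"wy": 0,"wz": 0},
    {"tx": 0,"ty": 0,"tz": 0,"wx": 0,"wy": 0,"wz": 0}
  ]
}}

```text
clock: 19.8
tool_pos: [0.5447, 0.1398, 0.1298]
eef_rot: [-180.0, -0.0, 120.1]
wrist_force: [-0.4, -0.8, 0.7]
gripper_width: 0.0576
```

```bash
python3 to.py p100 0.12; python3 - <<'E'
from h import *
for n in("side",):
    p,d=manip.camera(n); cv2.imwrite(f"pics/{n}9.png",p[130:340,180:420,::-1].repeat(2,0).repeat(2,1))
E
```

```text
t 19.8 pos [0.5447 0.1398 0.1298] rpy [-1.7998e+02 -1.0000e-02  1.2012e+02] F [-0.4 -0.8  0.7] w 57.6 q [  5.8  19.7 -10.4  60.    0.  -24.3]
tool shift mm [-362.5 -114.9    9.8] turn to level/yaw119.85 rad [-0.0004 -0.0002  0.0048]
```

View pics/side9.png

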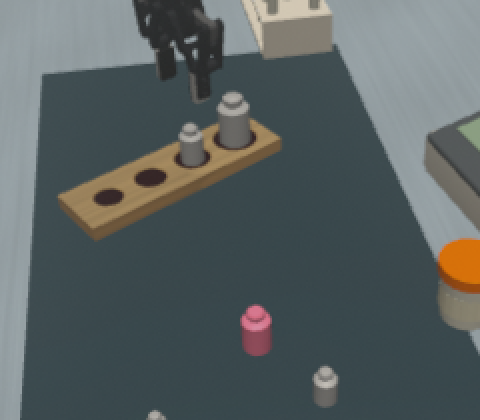

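The 500 and 200 stand in their recesses. Next is the 100.

Emit:
{"fn": "play_rows", "kwargs": {
  "steps": [
    {"tx": -12,"ty": -4,"tz": 0,"wx": 0,"wy": 0,"wz": 0},
    {"tx": -22,"ty": -7,"tz": 0,"wx": 0,"wy": 0,"wz": 0},
    {"tx": -30,"ty": -9.5,"tz": 0,"wx": 0,"wy": 0,"wz": 0},
    {"tx": -30,"ty": -9.5,"tz": 0,"wx": 0,"wy": 0,"wz": 0},
    {"tx": -30,"ty": -9.5,"tz": 0,"wx": 0,"wy": 0,"wz": 0},
    {"tx": -30,"ty": -9.5,"tz": 0,"wx": 0,"wy": 0,"wz": 0},
    {"tx": -30,"ty": -9.5,"tz": 0,"wx": 0,"wy": 0,"wz": 0},
    {"tx": -30,"ty": -9.5,"tz": 0,"wx": 0,"wy": 0,"wz": 0},
    {"tx": -30,"ty": -9.5,"tz": 0,"wx": 0,"wy": 0,"wz": 0},
    {"tx": -30,"ty": -9.5,"tz": 0,"wx": 0,"wy": 0,"wz": 0},
    {"tx": -30,"ty": -9.5,"tz": 0,"wx": 0,"wy": 0,"wz": 0},
    {"tx": -25,"ty": -8,"tz": 0,"wx": 0,"wy": 0,"wz": 0}
  ]
}}

```text
clock: 20.85
tool_pos: [0.6194, -0.2001, 0.1291]
eef_rot: [-179.9, -0.0, 120.1]
wrist_force: [1.3, 0.4, 0.4]
gripper_width: 0.0578
```

Emit:
{"fn": "play_rows", "kwargs": {
  "steps": [
    {"tx": -20,"ty": -6,"tz": 0,"wx": 0,"wy": 0,"wz": 0},
    {"tx": -13,"ty": -4,"tz": 4,"wx": 0,"wy": 0,"wz": 0},
    {"tx": 0,"ty": 0,"tz": 8,"wx": 0,"wy": 0,"wz": 0},
    {"tx": 0,"ty": 0,"tz": 10,"wx": 0,"wy": 0,"wz": 0},
    {"tx": 0,"ty": 0,"tz": 10,"wx": 0,"wy": 0,"wz": 0},
    {"tx": 0,"ty": 0,"tz": 8,"wx": 0,"wy": 0,"wz": 0},
    {"tx": 0,"ty": 0,"tz": 4,"wx": 0,"wy": 0,"wz": 0},
    {"tx": 0,"ty": 0,"tz": 0,"wx": 0,"wy": 0,"wz": 0},
    {"tx": 0,"ty": 0,"tz": 0,"wx": 0,"wy": 0,"wz": 0}
  ]
}}

```text
clock: 21.6
tool_pos: [0.6276, -0.2301, 0.0862]
eef_rot: [-180.0, -0.0, 120.2]
wrist_force: [-0.3, 0.5, 0.3]
gripper_width: 0.058
```

```bash
python3 to.py p100 0.029
```

```text
t 21.6 pos [ 0.6276 -0.2301  0.0862] rpy [-1.7999e+02 -1.0000e-02  1.2018e+02] F [-0.3  0.5  0.3] w 58.0 q [-27.3  31.    1.9  60.9   0.  -57.5]
tool shift mm [-1.  -1.  57.2] turn to level/yaw119.85 rad [-0.0002 -0.0003  0.0057]
```

Emit:
{"fn": "play_rows", "kwargs": {
  "steps": [
    {"tx": -0.7,"ty": -0.7,"tz": 5,"wx": 0,"wy": 0,"wz": 0},
    {"tx": 0,"ty": 0,"tz": 8,"wx": 0,"wy": 0,"wz": 0},
    {"tx": 0,"ty": 0,"tz": 8,"wx": 0,"wy": 0,"wz": 0},
    {"tx": 0,"ty": 0,"tz": 8,"wx": 0,"wy": 0,"wz": 0},
    {"tx": 0,"ty": 0,"tz": 8,"wx": 0,"wy": 0,"wz": 0},
    {"tx": 0,"ty": 0,"tz": 8,"wx": 0,"wy": 0,"wz": 0},
    {"tx": 0,"ty": 0,"tz": 7,"wx": 0,"wy": 0,"wz": 0},
    {"tx": 0,"ty": 0,"tz": 5,"wx": 0,"wy": 0,"wz": 0},
    {"tx": 0,"ty": 0,"tz": 0,"wx": 0,"wy": 0,"wz": 0},
    {"tx": 0,"ty": 0,"tz": 0,"wx": 0,"wy": 0,"wz": 0}
  ]
}}

```text
clock: 22.43
tool_pos: [0.6273, -0.2317, 0.029]
eef_rot: [-180.0, -0.0, 120.1]
wrist_force: [0.0, -0.9, -0.3]
gripper_width: 0.0578
```

```bash
python3 to.py p100 0.030;python3 - <<'E'
from h import *
for n in("side",):
    p,d=manip.camera(n); cv2.imwrite(f"pics/{n}10.png",p[230:390,240:420,::-1].repeat(3,0).repeat(3,1))
E
```

```text
t 22.43 pos [ 0.6273 -0.2317  0.029 ] rpy [-1.7998e+02 -2.0000e-02  1.2012e+02] F [ 0.  -0.9 -0.3] w 57.8 q [-27.5  33.7  -2.4  54.   -0.  -57.6]
tool shift mm [ 0.2  0.1 -1. ] turn to level/yaw119.85 rad [-0.0003 -0.0004  0.0048]
```

View pics/side10.png

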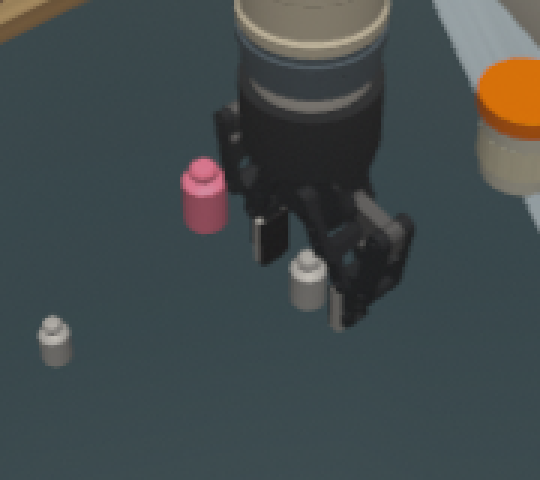

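The jaws straddle the 100 at (307,280), clear of the pink one and the cup. Closing.

Emit:
{"fn": "play_rows", "kwargs": {
  "claw": 14,
  "squeeze": 35,
  "steps": [
    {"tx": 0,"ty": 0,"tz": 0,"wx": 0,"wy": 0,"wz": 0},
    {"tx": 0,"ty": 0,"tz": 0,"wx": 0,"wy": 0,"wz": 0},
    {"tx": 0,"ty": 0,"tz": 0,"wx": 0,"wy": 0,"wz": 0},
    {"tx": 0,"ty": 0,"tz": 0,"wx": 0,"wy": 0,"wz": 0},
    {"tx": 0,"ty": 0,"tz": 0,"wx": 0,"wy": 0,"wz": 0},
    {"tx": 0,"ty": 0,"tz": 0,"wx": 0,"wy": 0,"wz": 0},
    {"tx": 0,"ty": 0,"tz": 0,"wx": 0,"wy": 0,"wz": 0},
    {"tx": 0,"ty": 0,"tz": 0,"wx": 0,"wy": 0,"wz": 0}
  ]
}}

```text
clock: 23.15
tool_pos: [0.6275, -0.2318, 0.0298]
eef_rot: [180.0, 0.0, 120.1]
wrist_force: [-1.7, 0.4, 6.5]
gripper_width: 0.0205
```

```bash
python3 to.py w100 0.130
```

```text
t 23.15 pos [ 0.6275 -0.2318  0.0298] rpy [1.7998e+02 4.0000e-02 1.2013e+02] F [-1.7  0.4  6.5] w 20.5 q [-27.4  33.6  -2.3  54.    0.  -57.6]
tool shift mm [ 363.1   56.7 -100.4] turn to level/yaw119.85 rad [0.0004 0.0006 0.0049]
```

Emit:
{"fn": "play_rows", "kwargs": {
  "steps": [
    {"tx": 0,"ty": 0,"tz": -2,"wx": 0,"wy": 0,"wz": 0},
    {"tx": 0,"ty": 0,"tz": -5,"wx": 0,"wy": 0,"wz": 0},
    {"tx": 0,"ty": 0,"tz": -10,"wx": 0,"wy": 0,"wz": 0},
    {"tx": 0,"ty": 0,"tz": -15,"wx": 0,"wy": 0,"wz": 0},
    {"tx": 0,"ty": 0,"tz": -15,"wx": 0,"wy": 0,"wz": 0},
    {"tx": 0,"ty": 0,"tz": -15,"wx": 0,"wy": 0,"wz": 0},
    {"tx": 4,"ty": 0.5,"tz": -15,"wx": 0,"wy": 0,"wz": 0},
    {"tx": 8,"ty": 1,"tz": -12,"wx": 0,"wy": 0,"wz": 0},
    {"tx": 14,"ty": 2,"tz": -7,"wx": 0,"wy": 0,"wz": 0},
    {"tx": 20,"ty": 3,"tz": -4,"wx": 0,"wy": 0,"wz": 0},
    {"tx": 24,"ty": 4,"tz": 0,"wx": 0,"wy": 0,"wz": 0},
    {"tx": 26,"ty": 4,"tz": 0,"wx": 0,"wy": 0,"wz": 0}
  ]
}}

```text
clock: 24.15
tool_pos: [0.5908, -0.14, 0.1295]
eef_rot: [180.0, -0.0, 120.1]
wrist_force: [0.7, 1.5, -1.4]
gripper_width: 0.0205
```

Emit:
{"fn": "play_rows", "kwargs": {
  "steps": [
    {"tx": 28,"ty": 4.5,"tz": 0,"wx": 0,"wy": 0,"wz": 0},
    {"tx": 28,"ty": 4.5,"tz": 0,"wx": 0,"wy": 0,"wz": 0},
    {"tx": 28,"ty": 4.5,"tz": 0,"wx": 0,"wy": 0,"wz": 0},
    {"tx": 28,"ty": 4.5,"tz": 0,"wx": 0,"wy": 0,"wz": 0},
    {"tx": 28,"ty": 4.5,"tz": 0,"wx": 0,"wy": 0,"wz": 0},
    {"tx": 28,"ty": 4.5,"tz": 0,"wx": 0,"wy": 0,"wz": 0},
    {"tx": 26,"ty": 4,"tz": 0,"wx": 0,"wy": 0,"wz": 0},
    {"tx": 24,"ty": 4,"tz": 0,"wx": 0,"wy": 0,"wz": 0},
    {"tx": 20,"ty": 3,"tz": 0,"wx": 0,"wy": 0,"wz": 0},
    {"tx": 16,"ty": 2.5,"tz": 0,"wx": 0,"wy": 0,"wz": 0},
    {"tx": 10,"ty": 1.5,"tz": 0,"wx": 0,"wy": 0,"wz": 0},
    {"tx": 3,"ty": 0.5,"tz": 0,"wx": 0,"wy": 0,"wz": 0}
  ]
}}

```text
clock: 25.15
tool_pos: [0.4931, 0.1125, 0.1294]
eef_rot: [-180.0, -0.0, 120.2]
wrist_force: [0.9, 0.2, -1.7]
gripper_width: 0.0208
```

Emit:
{"fn": "play_rows", "kwargs": {
  "steps": [
    {"tx": 0,"ty": 0,"tz": 0,"wx": 0,"wy": 0,"wz": 0},
    {"tx": 0,"ty": 0,"tz": 0,"wx": 0,"wy": 0,"wz": 0}
  ]
}}

```text
clock: 25.32
tool_pos: [0.4945, 0.1106, 0.1293]
eef_rot: [180.0, 0.0, 120.1]
wrist_force: [-0.0, 0.2, -1.1]
gripper_width: 0.0206
```

```bash
python3 to.py w100 0.053
```

```text
t 25.32 pos [0.4945 0.1106 0.1293] rpy [1.8000e+02 2.0000e-02 1.2013e+02] F [-0.   0.2 -1.1] w 20.6 q [  3.1  14.7 -17.9  57.5  -0.  -27. ]
tool shift mm [ 0.4 -0.2 76.3] turn to level/yaw119.85 rad [0.     0.0003 0.005 ]
```

Emit:
{"fn": "play_rows", "kwargs": {
  "steps": [
    {"tx": 0,"ty": 0,"tz": 4,"wx": 0,"wy": 0,"wz": 0},
    {"tx": 0,"ty": 0,"tz": 8,"wx": 0,"wy": 0,"wz": 0},
    {"tx": 0,"ty": 0,"tz": 12,"wx": 0,"wy": 0,"wz": 0},
    {"tx": 0,"ty": 0,"tz": 12,"wx": 0,"wy": 0,"wz": 0},
    {"tx": 0,"ty": 0,"tz": 12,"wx": 0,"wy": 0,"wz": 0},
    {"tx": 0,"ty": 0,"tz": 10,"wx": 0,"wy": 0,"wz": 0},
    {"tx": 0,"ty": 0,"tz": 8,"wx": 0,"wy": 0,"wz": 0},
    {"tx": 0,"ty": 0,"tz": 5,"wx": 0,"wy": 0,"wz": 0},
    {"tx": 0,"ty": 0,"tz": 3,"wx": 0,"wy": 0,"wz": 0},
    {"tx": 0,"ty": 0,"tz": 2,"wx": 0,"wy": 0,"wz": 0},
    {"tx": 0,"ty": 0,"tz": 0,"wx": 0,"wy": 0,"wz": 0},
    {"tx": 0,"ty": 0,"tz": 0,"wx": 0,"wy": 0,"wz": 0}
  ]
}}

```text
clock: 26.32
tool_pos: [0.4947, 0.1109, 0.0535]
eef_rot: [180.0, 0.0, 120.1]
wrist_force: [-0.1, -0.3, -1.8]
gripper_width: 0.0203
```

```bash
python3 to.py w100 0.0448; python3 - <<'E'
from h import *
for n in("side",):
    p,d=manip.camera(n); cv2.imwrite(f"pics/{n}11.png",p[130:270,180:370,::-1].repeat(4,0).repeat(4,1))
E
```

```text
t 26.32 pos [0.4947 0.1109 0.0535] rpy [1.7998e+02 1.0000e-02 1.2012e+02] F [-0.1 -0.3 -1.8] w 20.3 q [  3.1  19.  -24.4  46.6   0.  -27. ]
tool shift mm [ 0.2 -0.4  8.7] turn to level/yaw119.85 rad [0.0004 0.0002 0.0048]
```

View pics/side11.png

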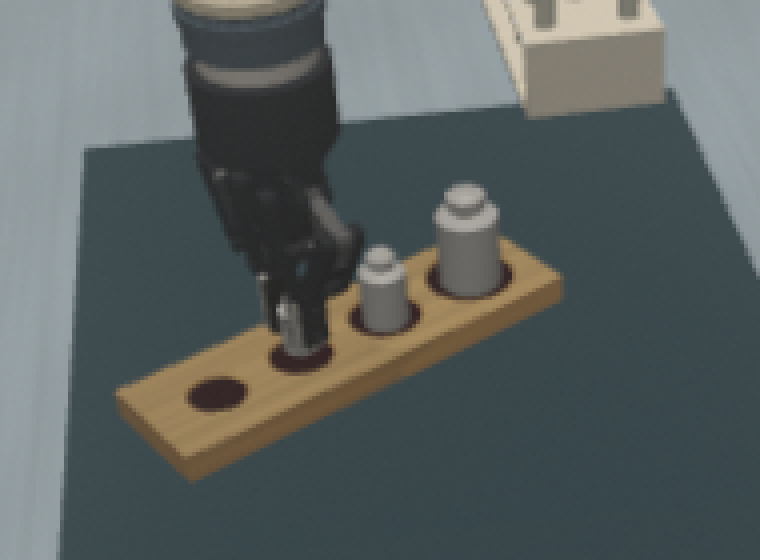

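The 100 is centred over the third recess (303,350). Lowering.

Emit:
{"fn": "play_rows", "kwargs": {
  "steps": [
    {"tx": 0,"ty": 0,"tz": 1.3,"wx": 0,"wy": 0,"wz": 0},
    {"tx": 0,"ty": 0,"tz": 1.3,"wx": 0,"wy": 0,"wz": 0},
    {"tx": 0,"ty": 0,"tz": 1.3,"wx": 0,"wy": 0,"wz": 0},
    {"tx": 0,"ty": 0,"tz": 1.2,"wx": 0,"wy": 0,"wz": 0},
    {"tx": 0,"ty": 0,"tz": 1.2,"wx": 0,"wy": 0,"wz": 0},
    {"tx": 0,"ty": 0,"tz": 1,"wx": 0,"wy": 0,"wz": 0},
    {"tx": 0,"ty": 0,"tz": 0.5,"wx": 0,"wy": 0,"wz": 0},
    {"tx": 0,"ty": 0,"tz": 0.4,"wx": 0,"wy": 0,"wz": 0},
    {"tx": 0,"ty": 0,"tz": 0.3,"wx": 0,"wy": 0,"wz": 0},
    {"tx": 0,"ty": 0,"tz": 0.3,"wx": 0,"wy": 0,"wz": 0},
    {"tx": 0,"ty": 0,"tz": 0,"wx": 0,"wy": 0,"wz": 0},
    {"tx": 0,"ty": 0,"tz": 0,"wx": 0,"wy": 0,"wz": 0}
  ]
}}

```text
clock: 27.37
tool_pos: [0.4945, 0.1109, 0.0448]
eef_rot: [180.0, 0.0, 120.1]
wrist_force: [-1.1, -0.4, 5.1]
gripper_width: 0.0206
```

Emit:
{"fn": "play_rows", "kwargs": {
  "steps": [
    {"tx": 0,"ty": 0,"tz": 0.2,"wx": 0,"wy": 0,"wz": 0},
    {"tx": 0,"ty": 0,"tz": 0,"wx": 0,"wy": 0,"wz": 0},
    {"tx": 0,"ty": 0,"tz": 0,"wx": 0,"wy": 0,"wz": 0}
  ]
}}

```text
clock: 27.62
tool_pos: [0.4945, 0.1109, 0.0448]
eef_rot: [180.0, 0.0, 120.1]
wrist_force: [-3.5, 0.4, 7.4]
gripper_width: 0.0207
```

Emit:
{"fn": "play_rows", "kwargs": {
  "claw": 28,
  "steps": [
    {"tx": 0,"ty": 0,"tz": 0,"wx": 0,"wy": 0,"wz": 0},
    {"tx": 0,"ty": 0,"tz": 0,"wx": 0,"wy": 0,"wz": 0},
    {"tx": 0,"ty": 0,"tz": 0,"wx": 0,"wy": 0,"wz": 0}
  ]
}}

```text
clock: 27.87
tool_pos: [0.4945, 0.1108, 0.0442]
eef_rot: [180.0, 0.0, 120.1]
wrist_force: [-0.6, -0.5, -0.0]
gripper_width: 0.0279
```

Emit:
{"fn": "play_rows", "kwargs": {
  "claw": 54,
  "steps": [
    {"tx": 0,"ty": 0,"tz": 0,"wx": 0,"wy": 0,"wz": 0},
    {"tx": 0,"ty": 0,"tz": 0,"wx": 0,"wy": 0,"wz": 0},
    {"tx": 0,"ty": 0,"tz": -2,"wx": 0,"wy": 0,"wz": 0},
    {"tx": 0,"ty": 0,"tz": -6,"wx": 0,"wy": 0,"wz": 0},
    {"tx": 0,"ty": 0,"tz": -12,"wx": 0,"wy": 0,"wz": 0},
    {"tx": 0,"ty": 0,"tz": -16,"wx": 0,"wy": 0,"wz": 0},
    {"tx": 0,"ty": 0,"tz": -18,"wx": 0,"wy": 0,"wz": 0},
    {"tx": 0,"ty": 0,"tz": -16,"wx": 0,"wy": 0,"wz": 0},
    {"tx": 0,"ty": 0,"tz": -10,"wx": 0,"wy": 0,"wz": 0},
    {"tx": 0,"ty": 0,"tz": -4,"wx": 0,"wy": 0,"wz": 0},
    {"tx": 0,"ty": 0,"tz": 0,"wx": 0,"wy": 0,"wz": 0},
    {"tx": 0,"ty": 0,"tz": 0,"wx": 0,"wy": 0,"wz": 0}
  ]
}}

```text
clock: 28.87
tool_pos: [0.4942, 0.1109, 0.1279]
eef_rot: [-180.0, -0.0, 120.1]
wrist_force: [-0.2, 0.9, -0.5]
gripper_width: 0.0543
```

```bash
python3 to.py p50 0.12; python3 - <<'E'
from h import *
for n in("side",):
    p,d=manip.camera(n); cv2.imwrite(f"pics/{n}12.png",p[130:370,180:440,::-1].repeat(2,0).repeat(2,1))
E
```

```text
t 28.87 pos [0.4942 0.1109 0.1279] rpy [-1.7998e+02 -1.0000e-02  1.2013e+02] F [-0.2  0.9 -0.5] w 54.3 q [  3.1  14.7 -18.   57.3  -0.  -27. ]
tool shift mm [-299.6 -193.     7.9] turn to level/yaw119.85 rad [-0.0004 -0.0002  0.0048]
```

View pics/side12.png

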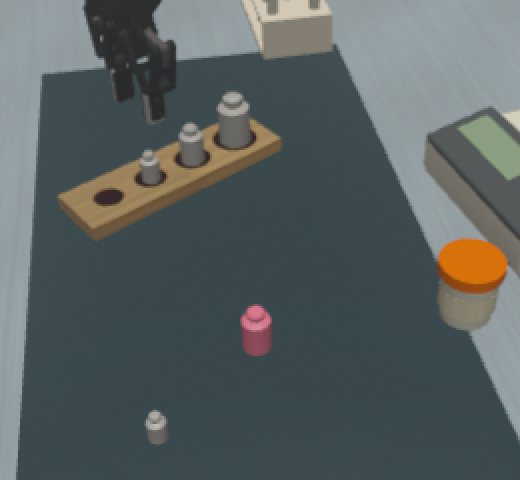

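Three weights are placed. Now the 50.

Emit:
{"fn": "play_rows", "kwargs": {
  "steps": [
    {"tx": -10,"ty": -6.4,"tz": 0,"wx": 0,"wy": 0,"wz": 0},
    {"tx": -18,"ty": -11.6,"tz": 0,"wx": 0,"wy": 0,"wz": 0},
    {"tx": -25,"ty": -16.1,"tz": 0,"wx": 0,"wy": 0,"wz": 0},
    {"tx": -25,"ty": -16.1,"tz": 0,"wx": 0,"wy": 0,"wz": 0},
    {"tx": -25,"ty": -16.1,"tz": 0,"wx": 0,"wy": 0,"wz": 0},
    {"tx": -25,"ty": -16.1,"tz": 0,"wx": 0,"wy": 0,"wz": 0},
    {"tx": -25,"ty": -16.1,"tz": 0,"wx": 0,"wy": 0,"wz": 0},
    {"tx": -25,"ty": -16.1,"tz": 0,"wx": 0,"wy": 0,"wz": 0},
    {"tx": -25,"ty": -16.1,"tz": 0,"wx": 0,"wy": 0,"wz": 0},
    {"tx": -25,"ty": -16.1,"tz": 0,"wx": 0,"wy": 0,"wz": 0},
    {"tx": -25,"ty": -16.1,"tz": 0,"wx": 0,"wy": 0,"wz": 0},
    {"tx": -22,"ty": -14.2,"tz": 0,"wx": 0,"wy": 0,"wz": 0}
  ]
}}

```text
clock: 29.92
tool_pos: [0.4783, -0.2181, 0.1274]
eef_rot: [-180.0, -0.1, 120.1]
wrist_force: [0.2, -0.2, -0.1]
gripper_width: 0.0537
```

Emit:
{"fn": "play_rows", "kwargs": {
  "steps": [
    {"tx": -16,"ty": -10.3,"tz": 0,"wx": 0,"wy": 0,"wz": 0},
    {"tx": -8.5,"ty": -5.5,"tz": 4,"wx": 0,"wy": 0,"wz": 0},
    {"tx": 0,"ty": 0,"tz": 8,"wx": 0,"wy": 0,"wz": 0},
    {"tx": 0,"ty": 0,"tz": 10,"wx": 0,"wy": 0,"wz": 0},
    {"tx": 0,"ty": 0,"tz": 10,"wx": 0,"wy": 0,"wz": 0},
    {"tx": 0,"ty": 0,"tz": 8,"wx": 0,"wy": 0,"wz": 0},
    {"tx": 0,"ty": 0,"tz": 4,"wx": 0,"wy": 0,"wz": 0},
    {"tx": 0,"ty": 0,"tz": 0,"wx": 0,"wy": 0,"wz": 0},
    {"tx": 0,"ty": 0,"tz": 0,"wx": 0,"wy": 0,"wz": 0}
  ]
}}

```text
clock: 30.67
tool_pos: [0.478, -0.2444, 0.0841]
eef_rot: [-180.0, -0.0, 120.2]
wrist_force: [0.8, -0.1, 0.6]
gripper_width: 0.0543
```

```bash
python3 to.py p50 0.0285
```

```text
t 30.67 pos [ 0.478  -0.2444  0.0841] rpy [-1.7999e+02 -3.0000e-02  1.2018e+02] F [ 0.8 -0.1  0.6] w 54.3 q [-36.   19.7 -17.9  52.5  -0.  -66.2]
tool shift mm [-0.5 -0.6 55.6] turn to level/yaw119.85 rad [-0.0002 -0.0005  0.0057]
```

Emit:
{"fn": "play_rows", "kwargs": {
  "steps": [
    {"tx": -0.5,"ty": -0.5,"tz": 5,"wx": 0,"wy": 0,"wz": 0},
    {"tx": 0,"ty": 0,"tz": 8,"wx": 0,"wy": 0,"wz": 0},
    {"tx": 0,"ty": 0,"tz": 8,"wx": 0,"wy": 0,"wz": 0},
    {"tx": 0,"ty": 0,"tz": 8,"wx": 0,"wy": 0,"wz": 0},
    {"tx": 0,"ty": 0,"tz": 8,"wx": 0,"wy": 0,"wz": 0},
    {"tx": 0,"ty": 0,"tz": 8,"wx": 0,"wy": 0,"wz": 0},
    {"tx": 0,"ty": 0,"tz": 6,"wx": 0,"wy": 0,"wz": 0},
    {"tx": 0,"ty": 0,"tz": 4,"wx": 0,"wy": 0,"wz": 0},
    {"tx": 0,"ty": 0,"tz": 0,"wx": 0,"wy": 0,"wz": 0},
    {"tx": 0,"ty": 0,"tz": 0,"wx": 0,"wy": 0,"wz": 0}
  ]
}}

```text
clock: 31.5
tool_pos: [0.4777, -0.2457, 0.0291]
eef_rot: [-180.0, -0.0, 120.1]
wrist_force: [0.6, -0.4, -0.4]
gripper_width: 0.0537
```

```bash
python3 to.py p50 0.029;python3 - <<'E'
from h import *
for n in("side",):
    p,d=manip.camera(n); cv2.imwrite(f"pics/{n}13.png",p[250:390,190:370,::-1].repeat(4,0).repeat(4,1))
E
```

```text
t 31.5 pos [ 0.4777 -0.2457  0.0291] rpy [-1.7999e+02 -2.0000e-02  1.2013e+02] F [ 0.6 -0.4 -0.4] w 53.7 q [-36.2  23.1 -22.1  44.8  -0.  -66.3]
tool shift mm [0.5 0.3 0.1] turn to level/yaw119.85 rad [-0.0002 -0.0003  0.0048]
```

View pics/side13.png

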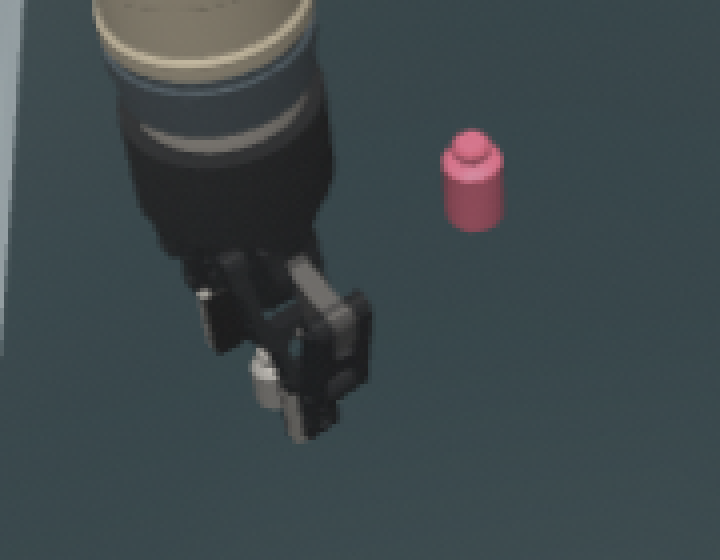

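The small weight at (268,378) sits between the jaws. Closing.

Emit:
{"fn": "play_rows", "kwargs": {
  "claw": 10,
  "squeeze": 30,
  "steps": [
    {"tx": 0,"ty": 0,"tz": 0,"wx": 0,"wy": 0,"wz": 0},
    {"tx": 0,"ty": 0,"tz": 0,"wx": 0,"wy": 0,"wz": 0},
    {"tx": 0,"ty": 0,"tz": 0,"wx": 0,"wy": 0,"wz": 0},
    {"tx": 0,"ty": 0,"tz": 0,"wx": 0,"wy": 0,"wz": 0},
    {"tx": 0,"ty": 0,"tz": 0,"wx": 0,"wy": 0,"wz": 0},
    {"tx": 0,"ty": 0,"tz": 0,"wx": 0,"wy": 0,"wz": 0},
    {"tx": 0,"ty": 0,"tz": 0,"wx": 0,"wy": 0,"wz": 0},
    {"tx": 0,"ty": 0,"tz": 0,"wx": 0,"wy": 0,"wz": 0}
  ]
}}

```text
clock: 32.22
tool_pos: [0.4779, -0.2458, 0.0297]
eef_rot: [180.0, 0.0, 120.1]
wrist_force: [-1.4, 0.9, 5.7]
gripper_width: 0.0165
```

```bash
python3 to.py w50 0.130
```

```text
t 32.22 pos [ 0.4779 -0.2458  0.0297] rpy [1.7999e+02 3.0000e-02 1.2013e+02] F [-1.4  0.9  5.7] w 16.5 q [-36.2  23.  -22.1  44.9  -0.  -66.3]
tool shift mm [ 300.5  137.2 -100.5] turn to level/yaw119.85 rad [0.0002 0.0006 0.0048]
```

Emit:
{"fn": "play_rows", "kwargs": {
  "steps": [
    {"tx": 0,"ty": 0,"tz": -2,"wx": 0,"wy": 0,"wz": 0},
    {"tx": 0,"ty": 0,"tz": -5,"wx": 0,"wy": 0,"wz": 0},
    {"tx": 0,"ty": 0,"tz": -10,"wx": 0,"wy": 0,"wz": 0},
    {"tx": 0,"ty": 0,"tz": -15,"wx": 0,"wy": 0,"wz": 0},
    {"tx": 0,"ty": 0,"tz": -15,"wx": 0,"wy": 0,"wz": 0},
    {"tx": 0,"ty": 0,"tz": -15,"wx": 0,"wy": 0,"wz": 0},
    {"tx": 4,"ty": 1.8,"tz": -15,"wx": 0,"wy": 0,"wz": 0},
    {"tx": 8,"ty": 3.7,"tz": -12,"wx": 0,"wy": 0,"wz": 0},
    {"tx": 14,"ty": 6.4,"tz": -7,"wx": 0,"wy": 0,"wz": 0},
    {"tx": 20,"ty": 9.1,"tz": -4,"wx": 0,"wy": 0,"wz": 0},
    {"tx": 22,"ty": 10,"tz": 0,"wx": 0,"wy": 0,"wz": 0},
    {"tx": 24,"ty": 11,"tz": 0,"wx": 0,"wy": 0,"wz": 0}
  ]
}}

```text
clock: 33.22
tool_pos: [0.4675, -0.1438, 0.1298]
eef_rot: [180.0, 0.0, 120.1]
wrist_force: [1.3, -0.2, -0.4]
gripper_width: 0.0165
```

Emit:
{"fn": "play_rows", "kwargs": {
  "steps": [
    {"tx": 24,"ty": 11,"tz": 0,"wx": 0,"wy": 0,"wz": 0},
    {"tx": 24,"ty": 11,"tz": 0,"wx": 0,"wy": 0,"wz": 0},
    {"tx": 24,"ty": 11,"tz": 0,"wx": 0,"wy": 0,"wz": 0},
    {"tx": 24,"ty": 11,"tz": 0,"wx": 0,"wy": 0,"wz": 0},
    {"tx": 24,"ty": 11,"tz": 0,"wx": 0,"wy": 0,"wz": 0},
    {"tx": 24,"ty": 11,"tz": 0,"wx": 0,"wy": 0,"wz": 0},
    {"tx": 20,"ty": 9.1,"tz": 0,"wx": 0,"wy": 0,"wz": 0},
    {"tx": 18,"ty": 8.2,"tz": 0,"wx": 0,"wy": 0,"wz": 0},
    {"tx": 14,"ty": 6.4,"tz": 0,"wx": 0,"wy": 0,"wz": 0},
    {"tx": 8,"ty": 3.7,"tz": 0,"wx": 0,"wy": 0,"wz": 0},
    {"tx": 4.5,"ty": 2,"tz": 0,"wx": 0,"wy": 0,"wz": 0},
    {"tx": 0,"ty": 0,"tz": 0,"wx": 0,"wy": 0,"wz": 0}
  ]
}}

```text
clock: 34.22
tool_pos: [0.4454, 0.0839, 0.1294]
eef_rot: [-180.0, 0.0, 120.2]
wrist_force: [-0.2, -0.4, -0.2]
gripper_width: 0.0166
```

Emit:
{"fn": "play_rows", "kwargs": {
  "steps": [
    {"tx": 0,"ty": 0,"tz": 0,"wx": 0,"wy": 0,"wz": 0},
    {"tx": 0,"ty": 0,"tz": 0,"wx": 0,"wy": 0,"wz": 0}
  ]
}}

```text
clock: 34.38
tool_pos: [0.4459, 0.0826, 0.1293]
eef_rot: [-180.0, 0.0, 120.1]
wrist_force: [0.2, -0.8, -0.9]
gripper_width: 0.0164
```

```bash
python3 to.py w50 0.053
```

```text
t 34.38 pos [0.4459 0.0826 0.1293] rpy [-1.7999e+02  1.0000e-02  1.2009e+02] F [ 0.2 -0.8 -0.9] w 16.4 q [ -0.1   9.8 -24.4  55.8  -0.  -30.2]
tool shift mm [ 0.4  0.1 76.3] turn to level/yaw119.85 rad [-0.0001  0.0002  0.0042]
```

Emit:
{"fn": "play_rows", "kwargs": {
  "steps": [
    {"tx": 0.3,"ty": 0,"tz": 4,"wx": 0,"wy": 0,"wz": 0},
    {"tx": 0,"ty": 0,"tz": 8,"wx": 0,"wy": 0,"wz": 0},
    {"tx": 0,"ty": 0,"tz": 12,"wx": 0,"wy": 0,"wz": 0},
    {"tx": 0,"ty": 0,"tz": 12,"wx": 0,"wy": 0,"wz": 0},
    {"tx": 0,"ty": 0,"tz": 12,"wx": 0,"wy": 0,"wz": 0},
    {"tx": 0,"ty": 0,"tz": 10,"wx": 0,"wy": 0,"wz": 0},
    {"tx": 0,"ty": 0,"tz": 8,"wx": 0,"wy": 0,"wz": 0},
    {"tx": 0,"ty": 0,"tz": 5,"wx": 0,"wy": 0,"wz": 0},
    {"tx": 0,"ty": 0,"tz": 3,"wx": 0,"wy": 0,"wz": 0},
    {"tx": 0,"ty": 0,"tz": 2,"wx": 0,"wy": 0,"wz": 0},
    {"tx": 0,"ty": 0,"tz": 0,"wx": 0,"wy": 0,"wz": 0},
    {"tx": 0,"ty": 0,"tz": 0,"wx": 0,"wy": 0,"wz": 0}
  ]
}}

```text
clock: 35.38
tool_pos: [0.4458, 0.0834, 0.0535]
eef_rot: [180.0, 0.0, 120.1]
wrist_force: [0.2, -0.5, -1.3]
gripper_width: 0.0164
```

```bash
python3 to.py w50 0.0447; python3 - <<'E'
from h import *
for n in("side",):
    p,d=manip.camera(n); cv2.imwrite(f"pics/{n}14.png",p[130:270,180:370,::-1].repeat(4,0).repeat(4,1))
E
```

```text
t 35.38 pos [0.4458 0.0834 0.0535] rpy [1.7998e+02 1.0000e-02 1.2012e+02] F [ 0.2 -0.5 -1.3] w 16.4 q [ -0.   14.6 -31.3  44.1   0.  -30.1]
tool shift mm [-0.3 -0.3  8.8] turn to level/yaw119.85 rad [0.0004 0.0002 0.0048]
```

View pics/side14.png

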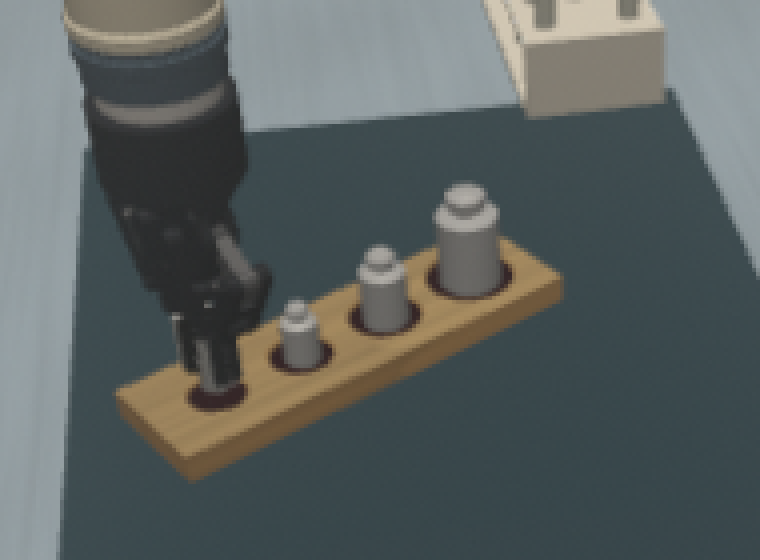

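Centred over the smallest recess (217,393). Lowering.

Emit:
{"fn": "play_rows", "kwargs": {
  "steps": [
    {"tx": 0,"ty": 0,"tz": 1.3,"wx": 0,"wy": 0,"wz": 0},
    {"tx": 0,"ty": 0,"tz": 1.3,"wx": 0,"wy": 0,"wz": 0},
    {"tx": 0,"ty": 0,"tz": 1.3,"wx": 0,"wy": 0,"wz": 0},
    {"tx": 0,"ty": 0,"tz": 1.2,"wx": 0,"wy": 0,"wz": 0},
    {"tx": 0,"ty": 0,"tz": 1.2,"wx": 0,"wy": 0,"wz": 0},
    {"tx": 0,"ty": 0,"tz": 1,"wx": 0,"wy": 0,"wz": 0},
    {"tx": 0,"ty": 0,"tz": 0.5,"wx": 0,"wy": 0,"wz": 0},
    {"tx": 0,"ty": 0,"tz": 0.4,"wx": 0,"wy": 0,"wz": 0},
    {"tx": 0,"ty": 0,"tz": 0.3,"wx": 0,"wy": 0,"wz": 0},
    {"tx": 0,"ty": 0,"tz": 0.3,"wx": 0,"wy": 0,"wz": 0},
    {"tx": 0,"ty": 0,"tz": 0,"wx": 0,"wy": 0,"wz": 0},
    {"tx": 0,"ty": 0,"tz": 0,"wx": 0,"wy": 0,"wz": 0}
  ]
}}

```text
clock: 36.43
tool_pos: [0.4457, 0.0835, 0.0447]
eef_rot: [180.0, 0.0, 120.1]
wrist_force: [-0.7, 0.2, 4.7]
gripper_width: 0.0166
```

Emit:
{"fn": "play_rows", "kwargs": {
  "steps": [
    {"tx": 0,"ty": 0,"tz": 0.2,"wx": 0,"wy": 0,"wz": 0},
    {"tx": 0,"ty": 0,"tz": 0,"wx": 0,"wy": 0,"wz": 0},
    {"tx": 0,"ty": 0,"tz": 0,"wx": 0,"wy": 0,"wz": 0}
  ]
}}

```text
clock: 36.68
tool_pos: [0.4457, 0.0835, 0.0446]
eef_rot: [180.0, 0.0, 120.1]
wrist_force: [-2.2, -1.5, 7.3]
gripper_width: 0.0165
```

Emit:
{"fn": "play_rows", "kwargs": {
  "claw": 24,
  "steps": [
    {"tx": 0,"ty": 0,"tz": 0,"wx": 0,"wy": 0,"wz": 0},
    {"tx": 0,"ty": 0,"tz": 0,"wx": 0,"wy": 0,"wz": 0},
    {"tx": 0,"ty": 0,"tz": 0,"wx": 0,"wy": 0,"wz": 0}
  ]
}}

```text
clock: 36.93
tool_pos: [0.4457, 0.0834, 0.0442]
eef_rot: [-180.0, -0.0, 120.1]
wrist_force: [-0.2, 0.2, -0.1]
gripper_width: 0.0241
```

Emit:
{"fn": "play_rows", "kwargs": {
  "claw": 54,
  "steps": [
    {"tx": 0,"ty": 0,"tz": 0,"wx": 0,"wy": 0,"wz": 0},
    {"tx": 0,"ty": 0,"tz": 0,"wx": 0,"wy": 0,"wz": 0},
    {"tx": 0,"ty": 0,"tz": -2,"wx": 0,"wy": 0,"wz": 0},
    {"tx": 0,"ty": 0,"tz": -6,"wx": 0,"wy": 0,"wz": 0},
    {"tx": 0,"ty": 0,"tz": -12,"wx": 0,"wy": 0,"wz": 0},
    {"tx": 0,"ty": 0,"tz": -18,"wx": 0,"wy": 0,"wz": 0},
    {"tx": 0,"ty": 0,"tz": -22,"wx": 0,"wy": 0,"wz": 0},
    {"tx": 0,"ty": 0,"tz": -22,"wx": 0,"wy": 0,"wz": 0},
    {"tx": 0,"ty": 0,"tz": -22,"wx": 0,"wy": 0,"wz": 0},
    {"tx": 0,"ty": 0,"tz": -18,"wx": 0,"wy": 0,"wz": 0},
    {"tx": -10,"ty": 0,"tz": -12,"wx": 0,"wy": 0,"wz": 0},
    {"tx": -20,"ty": 0,"tz": -6,"wx": 0,"wy": 0,"wz": 0}
  ]
}}

```text
clock: 37.93
tool_pos: [0.4606, 0.0583, 0.1868]
eef_rot: [179.9, 0.1, 120.2]
wrist_force: [0.2, 0.3, 0.4]
gripper_width: 0.0542
```

Emit:
{"fn": "play_rows", "kwargs": {
  "steps": [
    {"tx": -25,"ty": 0,"tz": 0,"wx": 0,"wy": 0,"wz": 0},
    {"tx": -25,"ty": 0,"tz": 0,"wx": 0,"wy": 0,"wz": 0},
    {"tx": -25,"ty": 0,"tz": 0,"wx": 0,"wy": 0,"wz": 0},
    {"tx": -20,"ty": 0,"tz": 0,"wx": 0,"wy": 0,"wz": 0},
    {"tx": -10,"ty": 0,"tz": 0,"wx": 0,"wy": 0,"wz": 0},
    {"tx": 0,"ty": 0,"tz": 0,"wx": 0,"wy": 0,"wz": 0},
    {"tx": 0,"ty": 0,"tz": 0,"wx": 0,"wy": 0,"wz": 0}
  ]
}}

```text
clock: 38.52
tool_pos: [0.513, -0.0331, 0.1842]
eef_rot: [-180.0, -0.0, 120.1]
wrist_force: [-0.7, 0.3, -0.1]
gripper_width: 0.0538
```

```bash
python3 - <<'E'
from ov import *
it=[]
for (x,y),h,R,H,r in [((.5998,.1715),.048,.019,.063,.012),((.5452,.1401),.036,.014,.048,.009),((.4942,.1108),.028,.011,.038,.007),((.4457,.083),.022,.009,.031,.006)]:
    it+=[(x,y,.015+h,R)]
P={}
for n in("top","side"):
    p,d=manip.camera(n); P[n]=p; np.savez(f"pics/{n}F.npz",p=p,d=d); cv2.imwrite(f"pics/{n}15.png",p[:,:,::-1])
cv2.imwrite("pics/ov15.png",cv2.resize(overlay(P["top"],"top",it)[225:350,195:285],None,fx=4.5,fy=4.5,interpolation=cv2.INTER_CUBIC))
o=manip.get_obs(); print(o["clock"],o["tool_pos"],o["wrist_force"])
# change in bystander zones
for n,b in (("top",[(150,190,340,380),(225,305,450,475),(248,272,352,376)]),("side",[(245,300,390,440),(405,440,260,390),(275,312,295,322)])):
    q=np.load(f"pics/{n}0.npz")["p"].astype(int)
    for a in b: print(n,a,np.abs(P[n].astype(int)-q)[a[0]:a[1],a[2]:a[3]].mean().round(2),np.abs(P[n].astype(int)-q)[a[0]:a[1],a[2]:a[3]].max())
E
```

```text
38.6167 [ 0.5127237  -0.03240571  0.18437431] [-0.11366381 -0.37196402  0.66573406]
top (150, 190, 340, 380) 4.3 8
top (225, 305, 450, 475) 2.84 7
top (248, 272, 352, 376) 2.07 22
side (245, 300, 390, 440) 3.75 8
side (405, 440, 260, 390) 2.5 5
side (275, 312, 295, 322) 4.62 45
```

View pics/side15.png

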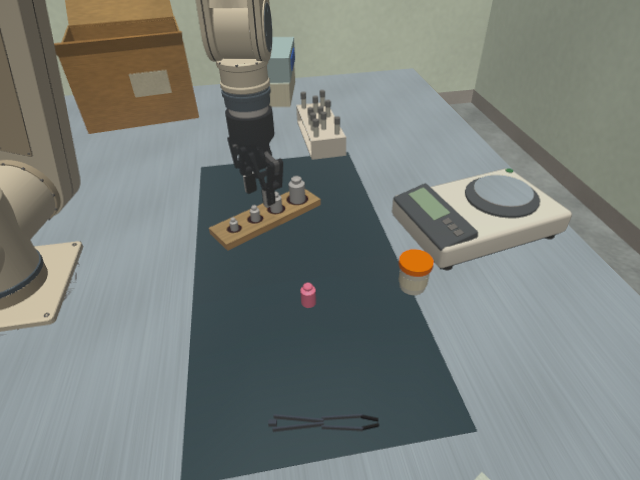

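View pics/ov15.png

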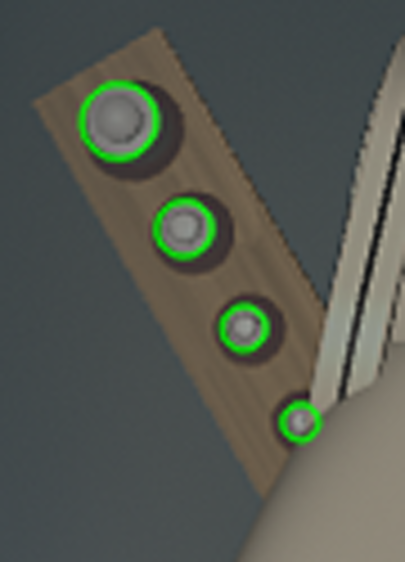

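All four weights stand upright and match the predicted outlines, centred in their recesses. The robot is clear, and the cup and forceps look unchanged. Handing in.

```bash
python3 -c "
from cell import manip
print(manip.close_job())"
```

```text
the job is handed in; nothing more can be done
None
```

I put the four steel weights back on the board in size order: 500, 200, 100, then 50. Each was lowered until it touched the felt before I let go, and the job was handed in at about 38.6 s.

**Placement:** in the last top view, all four weights match the outlines I predicted for an upright weight centred in its own recess. The smallest is slightly covered by the arm in that picture. In the last side view, a finger partly hides the 200.

**Forces:** the wrist read at most about 8 N at the end of any move. Readings came only between moves, so a short peak inside one would not show.

**Bystanders:** the cup and forceps show only slight overall brightness changes between the first and last pictures. The pink look-alike showed larger differences at a few pixels (up to 45 levels). I put these down to lighting, because it appears in the same place and the gripper never came near it.

No check failed or disagreed with another.

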